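# Strip the bowl cutter for the wash

## Robot

A 7-joint arm with a two-finger parallel gripper is mounted at the origin on a cart in front of the work surface, level with it; the furniture and walls round the work are solid. World frame = base frame: x ahead of the robot, y to its left, z up, the work surface at z = 0. Lengths are in m, angles in rad, forces in N, time in s.
With the tool pointing down it reaches from about 0.375 to 0.925 m from the base axis. Payload 3.1 kg.
Tool frame: the origin (TCP) lies at the very end of the fingers, on their centre line; the grasp point (between the pads) lies 19 mm behind it; z points along the fingers, y is the line along which they close (so a half turn about z gives the same grasp; the last joint's range is limited). The gripper opens to 85 mm and grips with 20 to 120 N. Pads are 22 mm wide; open, the fingers measure 114 mm over their backs; the gripper's body (76 mm by 85 mm) begins 54 mm behind the grasp point. The pads swing forward as they close: fully open they stand 13 mm farther back than shut.
Start: joints at [-1.315, 0.383, 0.044, 1.598, -0.018, 1.161, -0.05], TCP at [0.225, 0.61, 0.231] pointing down, gripper open.
Joint ranges: [-2.61, 2.61], [-0.41, 2.15], [-1.48, 1.57], [0, 2.5], [-1.57, 4.71], [0.05, 1.97], [-2.85, 2.85]. Speed limits (rad/s): [2.79, 2.79, 3.14, 3.14, 3.14, 3.14, 3.14].

## Interface

Orientations are given as a rotation vector (axis times angle).
In Python, from rig import robot gives the robot as it stands.
- The arm moves only by the tool arm_command, never from a script. Its argument "rows" is a list of rows, each an object with "delta_pos": the shift along the tool's x, y, z in cm, a list of three; "rot": the turn, a rotation vector about the tool's x, y, z in degrees, a list of three; "jaw": the opening, from 0 (shut) to 1 (fully open). A call has 1 to 10 rows; each row shifts and turns the commanded pose from where the row before left it, along the tool's axes as they then stand; what a row does not reach is not made up. A row lasts 1/12 s, in which the tool goes at most 41.7 mm and 7.16 degrees, less where a joint would pass 70% of its speed; a pose out of reach is approached as far as the arm can. A call with a gripper value outside its range is refused whole. The fingers move at their own pace and stop on an object; the grip force is fixed at half the most. Time passes only in rows, so rows that do not move let the fingers close. It gives the time, the measured TCP pose, the force, the opening and the grip force at its end, in the units of the state.
- robot.observe(): the state, without advancing time (a new reading comes with each control period).
- robot.snapshot(name): name is "scene" or "top" or "wrist"; returns a dict with "frame" (420x560x3 uint8, red, green, blue), "fx", "fy", "cx", "cy" (pixels), "extrinsics" (4x4, takes a point from world to camera coordinates). Camera axes: x right, y down, z forward; pixel columns grow to the right and rows downward; lengths in m; the calibration is good to about 2 mm. The wrist camera is an equidistant fisheye: a pixel r from the principal point sees the ray r / f radians off the axis. A picture is of the moment at which its call begins. There is no depth.
- robot.hand_in(): hands the job in; it is judged then, once.
The state is a dict: "time_s": time; "qpos": joint angles; "dq": joint speeds; "joint_torque": joint torques, N m; "ee_pos": TCP position; "eef_rot": TCP orientation; "wrist_force": force on the tool from outside, world axes, zero at the start; "ft_torque": the same for the moment, N m; "finger_gap": finger opening in m; "finger_force": force on a finger pad.
Only numpy, scipy, OpenCV 4.12 (cv2) and the standard library are available. Lean on these libraries where they do the work, as an engineer would, in place of code of your own. Each camera call takes 0.05 s, during which the arm holds its last target. There are 200 camera calls.

## Task

Strip the bowl cutter for washing. Free its lid by turning the black bar knob anticlockwise (seen from above) until you feel the stop, without forcing it or pulling while it is still caught, then lift it off and set it knob up on the sheet pan; next lift the knife off its spindle and stand it upright on the pan beside the lid. Put each part down on the pan before letting go, and leave the other things on the table where they are.

Things in the scene. Friction and masses are not known exactly. Their poses are not given: they have to be found in the camera images.
- cutter: tabletop bowl cutter, fixed: white base 335 x 200 x 48 mm with a tower behind the bowl (x = 110 to 222 mm, 186 mm wide, 158 mm tall with its buttons). Origin on the table under the bowl's centre, x towards the tower. A 16 mm steel spindle stands on the bowl's axis, tip 123 mm over the table
- bowl_mouth (a point): centre of the steel bowl's rim, 150 mm over the table; axes as the cutter's. Bowl 182 mm across, 174 mm inside, handle at the front. Under the rim three tabs, reaching in 10 mm, hold the lid's lugs; between them are three gaps, each ending in a firm stop. The bowl sits turned a little differently each time (up to 0.28 rad), so where the gaps lie is not known beforehand
- lid: round grey plastic lid on the bowl, 187 mm across, 0.3 kg; origin at the centre of its skirt's lower edge (146 mm across), z up. Its flange (underside at z = 16 mm) lies on the rim. Three lugs on the skirt, 166 mm across, z = 0 to 5 mm, are caught under the bowl's tabs with 2 mm of play, until turned
- lid_knob (a point): grip point on the lid's axis, 50 mm above its origin, axes as the lid's. Black bar knob 70 mm long along x, 18 mm thick along y, from 29 to 61 mm above the lid's origin. The lid turns easily anticlockwise seen from above, by 0.25 to 1.4 rad, until the lugs meet the stops; at the stop or up to 0.2 rad short of it the lid lifts straight off
- knife: black plastic knife sleeve on the spindle, under the lid, 0.3 kg: 84 mm tall, 36 mm thick, foot 52 mm across, two flat steel blades reaching 66 mm out along +x (14 mm up) and -x (32 mm up). Bore 21 mm, open below; it must rise straight up 70 mm to leave the spindle, 100 mm to clear the rim. Origin at the centre of its foot, z up
- knife_top (a point): top of the knife sleeve, 84 mm above its origin and 9 mm below the bowl's rim; the sleeve is 36 mm thick from 5 mm below this point
- pan: aluminium sheet pan lying on the table, fixed; flat inside 280 mm (x) by 400 mm (y), rim 30 mm high; origin under its centre, inner floor 3 mm higher
- spice_1: spice jar, 46 mm across, 106 mm tall, loose bystander between cutter and pan at the front; origin under its centre
- cutter_ring_1: steel pastry ring, 70 mm across, 35 mm tall, loose bystander behind; origin under its centre
- baking_cups_2: stack of white baking cups, 55 mm across, 72 mm tall, loose bystander at the right; origin under its centre
- baking_cups_1: stack of pink baking cups, 59 mm across, 59 mm tall, loose bystander left of the pan; origin under its centre

How it is judged:
On the way, in this order (a step that is already met when the one before it is completed fails the run):
1. the lid is lifted clear of the bowl by the gripper (z of lid in the frame of cutter above 0.165 m and contact force between the fingers and lid above 0.5 N), for 0.1 s.
2. the lid rests flat on the pan while the fingers still hold it (contact force between lid and pan above 0.3 N and contact force between the fingers and lid above 0.5 N and z of lid in the frame of pan below 0.012 m), for 0.05 s.
3. the knife is lifted off the spindle and clear of the bowl by the gripper (z of knife in the frame of cutter above 0.152 m and contact force between the fingers and knife above 0.5 N), for 0.1 s.
4. the knife stands on the pan while the fingers still hold it (contact force between knife and pan above 0.3 N and contact force between the fingers and knife above 0.5 N and z of knife in the frame of pan below 0.012 m), for 0.05 s.
At the end, for the whole second after the job is handed in: the lid lies flat and knob up on the pan's floor and the knife stands upright on it beside the lid (each within 5 degrees of level and 6 mm of the floor), both at rest (z of lid in the frame of pan between -0.005 and 0.009 m and z of lid_knob in the frame of pan above 0.045 m and angle between each of lid, knife's own z axis and vertical below 0.08 rad and x of lid in the frame of pan between -0.14 and 0.14 m and y of lid in the frame of pan between -0.2 and 0.2 m and z of knife in the frame of pan between -0.005 and 0.009 m and z of knife_top in the frame of pan above 0.08 m and x of knife in the frame of pan between -0.14 and 0.14 m and y of knife in the frame of pan between -0.2 and 0.2 m and linear speed of each of lid, knife below 0.02 m/s); the robot touches nothing.
It fails at once if the lid is forced: over 55 N between the lid and the bowl cutter (contact force between lid and cutter above 55 N).
It fails at once if a bystander is moved more than 30 mm (distance of any of spice_1, cutter_ring_1, baking_cups_2, baking_cups_1 from where it was at the start of the episode above 0.03 m).
It also fails if it takes over 72 s, if anything falls off the work surface, if the arm or the gripper's body presses on something with over 40 N, if the wrist force passes 120 N, or if a joint passes its speed limit or range.

## Working session

There is one attempt and no reset: what is moved stays moved. The work goes in short steps, Python scripts to look and compute and a tool call to move; the robot and the scene stay as the last step left them, time stands still between calls to the robot, and variables do not carry over. Pictures are saved under pics/ and viewed, at most 10 in all, crops included, and the job is handed in when it is done.

Besides the shell and the picture viewer there is one more tool, called after "Call:" as name(argument=value, ...) on one line, values as JSON. arm_command: Moves the arm, as the interface text tells. Its arguments: {"type":"object","properties":{"rows":{"type":"array","items":{"type":"object","properties":{"delta_pos":{"type":"array","items":{"type":"number"}},"rot":{"type":"array","items":{"type":"number"}},"jaw":{"type":"number"}}}}},"required":["rows"]}

```bash
mkdir -p pics; cat > h.py <<'E'
import numpy as np, cv2
from rig import robot
from scipy.spatial.transform import Rotation as R
def snap(n,fn=None):
    s=robot.snapshot(n)
    if fn: cv2.imwrite('pics/'+fn,cv2.cvtColor(s['frame'],cv2.COLOR_RGB2BGR))
    return s
def ray(s,u,v,fish=False):
    E=np.array(s['extrinsics']);x=(u-s['cx'])/s['fx'];y=(v-s['cy'])/s['fy']
    if fish:
        r=np.hypot(x,y);k=np.sin(r)/r if r>1e-9 else 1;d=np.array([x*k,y*k,np.cos(r)])
    else: d=np.array([x,y,1.])
    return -E[:3,:3].T@E[:3,3], E[:3,:3].T@(d/np.linalg.norm(d))
def plane(s,u,v,z,fish=False):
    o,d=ray(s,u,v,fish);return o+d*(z-o[2])/d[2]
def two(a,b):
    (o1,d1),(o2,d2)=a,b
    t=np.linalg.lstsq(np.c_[d1,-d2],o2-o1,rcond=None)[0]
    p,q=o1+t[0]*d1,o2+t[1]*d2
    return (p+q)/2,np.linalg.norm(p-q)
E
python3 - <<'E'
from h import *
a=snap('scene','s0.png');b=snap('top','t0.png');c=snap('wrist','w0.png')
print(robot.observe())
for s in(a,b,c):
    E=np.array(s['extrinsics']);print(-E[:3,:3].T@E[:3,3],E[:3,:3].round(3).tolist(),s['fx'])
cv2.imwrite('pics/st.png',cv2.cvtColor(cv2.resize(np.vstack([a['frame'],b['frame']]),None,fx=.714,fy=.714),cv2.COLOR_RGB2BGR))
E
```

```text
{'time_s': 0.15, 'qpos': array([-1.3148243 ,  0.38364098,  0.04385753,  1.59921513, -0.01791007,
        1.16120079, -0.0499296 ]), 'dq': array([ 7.74331193e-04, -2.58657597e-03,  3.63728689e-04, -2.80485084e-03,
       -1.60518465e-03,  1.66480791e-04,  6.78055623e-05]), 'joint_torque': array([ 1.54897440e-03, -4.34052229e+01,  1.02663830e+00, -2.49977142e+01,
        1.07431342e-02,  7.25564605e-03,  8.54478003e-06]), 'ee_pos': array([0.22493141, 0.60905213, 0.23017916]), 'eef_rot': array([-0.55271697, -3.09231881,  0.00322722]), 'wrist_force': array([-0.24793216,  0.15498392, -0.10708557]), 'ft_torque': array([ 0.0372482 ,  0.00044276, -0.01305153]), 'finger_force': 0.0, 'finger_gap': 0.08521779397785258}
[-0.64755973  0.89183514  0.81623289] [[-0.636, -0.771, -0.013], [-0.296, 0.259, -0.92], [0.712, -0.581, -0.393]] 541.3308355025204
[ 0.45961777 -0.09820686  1.82416062] [[-0.014, -1.0, -0.014], [-0.998, 0.015, -0.067], [0.068, 0.013, -0.998]] 542.3476435324355
[0.15931627 0.63303744 0.3728031 ] [[0.346, 0.938, -0.003], [0.902, -0.332, 0.275], [0.257, -0.098, -0.961]] 325.19226210127806
```

View pics/s0.png

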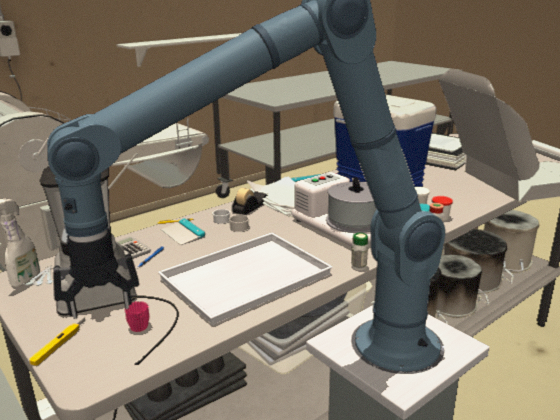

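View pics/t0.png

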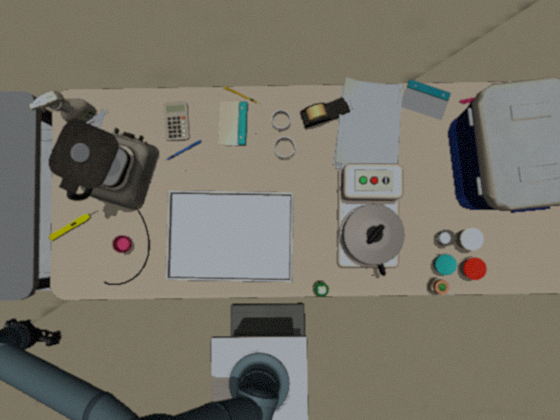

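The scene view shows the pan left, the cutter right with its black knob at about (356,186), and the jar between at (360,250). In the top view the lid is at (374,234), the knob at (375,233), the pan at (170–292, 192–279) and the jar at (320,288).

```bash
python3 - <<'E'
from h import *
a=snap('scene');b=snap('top')
A=a['frame'];B=b['frame']
ca=cv2.resize(A[140:280,280:440],None,fx=4,fy=4,interpolation=cv2.INTER_CUBIC)
cb=cv2.resize(B[155:300,300:460],None,fx=4,fy=4,interpolation=cv2.INTER_CUBIC)
cv2.imwrite('pics/crop.png',cv2.cvtColor(cv2.resize(np.hstack([ca[:560],cb[:560]]),(800,350)),cv2.COLOR_RGB2BGR))
# dark masks
def dark(F,x0,y0,x1,y1,t=60):
    m=(F[y0:y1,x0:x1].max(2)<t).astype(np.uint8)
    n,l,st,ce=cv2.connectedComponentsWithStats(m)
    for i in range(1,n):
        if st[i,4]>15:
            pts=np.argwhere(l==i)[:,::-1].astype(np.float32)
            print(st[i]+[x0,y0,0,0,0],ce[i]+[x0,y0],cv2.minAreaRect(pts))
print('scene');dark(A,330,165,390,210);print('top');dark(B,345,205,405,265)
# pan: bright corners in top
m=(B[170:300,150:310].min(2)>150).astype(np.uint8)
n,l,st,ce=cv2.connectedComponentsWithStats(m);i=1+st[1:,4].argmax()
r=cv2.minAreaRect((np.argwhere(l==i)[:,::-1]+[150,170]).astype(np.float32));print(r)
for p in cv2.boxPoints(r):print(p,plane(b,*p,0.003).round(3))
print('pan c',plane(b,*r[0],.003))
E
```

```text
scene
[348 165  38  45 276] [370.59782609 186.31884058] ((40.55740737915039, 18.88762664794922), (56.63786697387695, 17.07998275756836), 55.66978073120117)
[349 176  14  16 118] [355.55932203 184.97457627] ((26.256757736206055, 18.959461212158203), (12.987520217895508, 14.631509780883789), 9.462322235107422)
top
[367 225  17  19 232] [374.29310345 233.6637931 ] ((30.0, 29.0), (18.0, 16.0), 90.0)
((229.87632751464844, 236.05047607421875), (116.92938232421875, 81.215576171875), 1.005086064338684)
[170.70831 275.62646] [0.358 0.29  0.003]
[172.13293 194.4234 ] [0.63  0.285 0.003]
[289.04434 196.47449] [ 0.617 -0.11   0.003]
[287.61972 277.67755] [ 0.345 -0.101  0.003]
pan c [0.48686482 0.09106729 0.003     ]
```

View pics/crop.png

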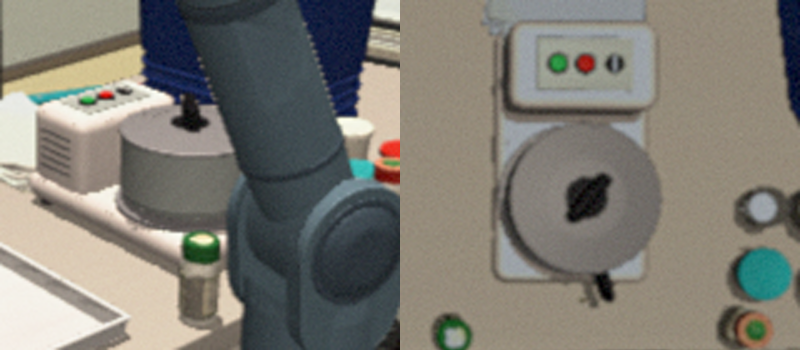

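The crop shows the knob bar running from lower left to upper right in the top view, a bearing of about -0.73 rad in the world.

```bash
python3 - <<'E'
from h import *
a=snap('scene');b=snap('top')
print('knob',two(ray(a,355.6,185),ray(b,374.3,233.7)), plane(b,374.3,233.7,.195))
m=plane(b,320,289,.1);print('spice',m)
print('cups',plane(b,445,238,.07),plane(b,123,244,.06))
T=np.array([.42,-.24,.36]);o=robot.observe();M=R.from_rotvec(o['eef_rot']).as_matrix()
k=plane(b,374.3,233.7,.195);T=np.array([k[0]-.03,k[1]+.03,.33]);print(T,M.T@(T-o['ee_pos'])*100)
E
```

```text
knob (array([ 0.48481885, -0.36500573,  0.17638996]), np.float64(0.00040358209397567244)) [ 0.48467617 -0.36185079  0.195     ]
spice [ 0.31462705 -0.20195495  0.1       ]
cups [ 0.46945083 -0.60855573  0.07      ] [0.46525552 0.43400233 0.06      ]
[ 0.45467617 -0.33185079  0.33      ] [-54.14650581 -80.36514613  -9.85604136]
```

Call:
arm_command(rows=[{"delta_pos": [-1.8, -2.7, -1]}, {"delta_pos": [-1.8, -2.7, -1]}, {"delta_pos": [-1.8, -2.7, -1]}, {"delta_pos": [-1.8, -2.7, -1]}, {"delta_pos": [-1.8, -2.7, -1]}, {"delta_pos": [-1.8, -2.7, -1]}, {"delta_pos": [-1.8, -2.7, -1]}, {"delta_pos": [-1.8, -2.7, -1]}, {"delta_pos": [-1.8, -2.7, -1]}, {"delta_pos": [-1.8, -2.7, -1]}])

```text
$.rows[0]: bad value
```

Call:
arm_command(rows=[{"delta_pos": [-1.8, -2.7, 0]}, {"delta_pos": [-1.8, -2.7, 0]}, {"delta_pos": [-1.8, -2.7, 0]}, {"delta_pos": [-1.8, -2.7, 0]}, {"delta_pos": [-1.8, -2.7, 0]}, {"delta_pos": [-1.8, -2.7, 0]}, {"delta_pos": [-1.8, -2.7, 0]}, {"delta_pos": [-1.8, -2.7, 0]}, {"delta_pos": [-1.8, -2.7, 0]}, {"delta_pos": [-1.8, -2.7, 0]}])

```text
$.rows[0]: bad value
```

Call:
arm_command(rows=[{"delta_pos": [-1.8, -2.7, 0]}, {"delta_pos": [-1.8, -2.7, 0]}, {"delta_pos": [-1.8, -2.7, 0]}, {"delta_pos": [-1.8, -2.7, 0]}, {"delta_pos": [-1.8, -2.7, 0]}, {"delta_pos": [-1.8, -2.7, 0]}, {"delta_pos": [-1.8, -2.7, 0]}, {"delta_pos": [-1.8, -2.7, 0]}, {"delta_pos": [-1.8, -2.7, 0]}, {"delta_pos": [0, 0, 0]}])

```text
$.rows[0]: bad value
```

Call:
arm_command(rows=[{"delta_pos": [-1.8, -2.7, -1], "rot": [0, 0, 0], "jaw": 1}, {"delta_pos": [-1.8, -2.7, -1], "rot": [0, 0, 0], "jaw": 1}, {"delta_pos": [-1.8, -2.7, -1], "rot": [0, 0, 0], "jaw": 1}, {"delta_pos": [-1.8, -2.7, -1], "rot": [0, 0, 0], "jaw": 1}, {"delta_pos": [-1.8, -2.7, -1], "rot": [0, 0, 0], "jaw": 1}, {"delta_pos": [-1.8, -2.7, -1], "rot": [0, 0, 0], "jaw": 1}, {"delta_pos": [-1.8, -2.7, -1], "rot": [0, 0, 0], "jaw": 1}, {"delta_pos": [-1.8, -2.7, -1], "rot": [0, 0, 0], "jaw": 1}, {"delta_pos": [-1.8, -2.7, -1], "rot": [0, 0, 0], "jaw": 1}, {"delta_pos": [-1.8, -2.7, -1], "rot": [0, 0, 0], "jaw": 1}])

```text
time_s: 1.18
ee_pos: [0.3007, 0.2924, 0.3319]
eef_rot: [0.553, 3.093, 0.001]
wrist_force: [0.4, 0.3, 0.6]
finger_gap: 0.0855
finger_force: 0.0
```

Call:
arm_command(rows=[{"delta_pos": [-1.8, -2.7, 0], "rot": [0, 0, 0], "jaw": 1}, {"delta_pos": [-1.8, -2.7, 0], "rot": [0, 0, 0], "jaw": 1}, {"delta_pos": [-1.8, -2.7, 0], "rot": [0, 0, 0], "jaw": 1}, {"delta_pos": [-1.8, -2.7, 0], "rot": [0, 0, 0], "jaw": 1}, {"delta_pos": [-1.8, -2.7, 0], "rot": [0, 0, 0], "jaw": 1}, {"delta_pos": [-1.8, -2.7, 0], "rot": [0, 0, 0], "jaw": 1}, {"delta_pos": [-1.8, -2.7, 0], "rot": [0, 0, 0], "jaw": 1}, {"delta_pos": [-1.8, -2.7, 0], "rot": [0, 0, 0], "jaw": 1}, {"delta_pos": [-1.8, -2.7, 0], "rot": [0, 0, 0], "jaw": 1}, {"delta_pos": [-1.8, -2.7, 0], "rot": [0, 0, 0], "jaw": 1}])

```text
time_s: 2.02
ee_pos: [0.3758, -0.0233, 0.3314]
eef_rot: [0.553, 3.092, 0.002]
wrist_force: [0.3, -0.3, 0.3]
finger_gap: 0.0855
finger_force: 0.0
```

Call:
arm_command(rows=[{"delta_pos": [-1.8, -2.7, 0], "rot": [0, 0, 0], "jaw": 1}, {"delta_pos": [-1.8, -2.7, 0], "rot": [0, 0, 0], "jaw": 1}, {"delta_pos": [-1.8, -2.7, 0], "rot": [0, 0, 0], "jaw": 1}, {"delta_pos": [-1.8, -2.7, 0], "rot": [0, 0, 0], "jaw": 1}, {"delta_pos": [-1.8, -2.7, 0], "rot": [0, 0, 0], "jaw": 1}, {"delta_pos": [-1.8, -2.7, 0], "rot": [0, 0, 0], "jaw": 1}, {"delta_pos": [-1.8, -2.7, 0], "rot": [0, 0, 0], "jaw": 1}, {"delta_pos": [-1.8, -2.7, 0], "rot": [0, 0, 0], "jaw": 1}, {"delta_pos": [-1.8, -2.7, 0], "rot": [0, 0, 0], "jaw": 1}, {"delta_pos": [-1.8, -2.7, 0], "rot": [0, 0, 0], "jaw": 1}])

```text
time_s: 2.85
ee_pos: [0.4431, -0.3063, 0.3287]
eef_rot: [-0.553, -3.074, -0.006]
wrist_force: [0.6, 1.1, 1.9]
finger_gap: 0.0855
finger_force: 0.0
```

Call:
arm_command(rows=[{"delta_pos": [0, 0, 0], "rot": [0, 0, 7], "jaw": 1}, {"delta_pos": [0, 0, 0], "rot": [0, 0, 7], "jaw": 1}, {"delta_pos": [0, 0, 0], "rot": [0, 0, 7], "jaw": 1}, {"delta_pos": [0, 0, 0], "rot": [0, 0, 7], "jaw": 1}, {"delta_pos": [0, 0, 0], "rot": [0, 0, 7], "jaw": 1}, {"delta_pos": [0, 0, 0], "rot": [0, 0, 7], "jaw": 1}, {"delta_pos": [0, 0, 0], "rot": [0, 0, 7], "jaw": 1}, {"delta_pos": [0, 0, 0], "rot": [0, 0, 7], "jaw": 1}, {"delta_pos": [0, 0, 0], "rot": [0, 0, 7], "jaw": 1}, {"delta_pos": [0, 0, 0], "rot": [0, 0, 7], "jaw": 1}])

```text
time_s: 3.68
ee_pos: [0.4419, -0.3061, 0.3289]
eef_rot: [-2.224, -2.193, 0.003]
wrist_force: [-0.2, -0.4, -0.4]
finger_gap: 0.0852
finger_force: 0.0
```

```bash
python3 - <<'E'
from h import *
o=robot.observe();print(o['time_s'],o['qpos'].round(3),o['ee_pos'],R.from_rotvec(o['eef_rot']).as_matrix().round(3))
E
```

```text
3.6833 [-0.656  0.449  1.539  1.775 -0.454  1.391  0.962] [ 0.44187246 -0.30606931  0.32894096] [[ 0.014  1.    -0.014]
 [ 1.    -0.014  0.011]
 [ 0.011 -0.014 -1.   ]]
```

Call:
arm_command(rows=[{"delta_pos": [0, 0, 0], "rot": [0, 0, -7], "jaw": 1}, {"delta_pos": [0, 0, 0], "rot": [0, 0, -7], "jaw": 1}, {"delta_pos": [0, 0, 0], "rot": [0, 0, -7], "jaw": 1}, {"delta_pos": [0, 0, 0], "rot": [0, 0, -7], "jaw": 1}, {"delta_pos": [0, 0, 0], "rot": [0, 0, -7], "jaw": 1}, {"delta_pos": [0, 0, 0], "rot": [0, 0, -7], "jaw": 1}, {"delta_pos": [0, 0, 0], "rot": [0, 0, -7], "jaw": 1}, {"delta_pos": [0, 0, 0], "rot": [0, 0, 0], "jaw": 1}])

```text
time_s: 4.35
ee_pos: [0.4417, -0.3062, 0.3294]
eef_rot: [-1.103, -2.925, -0.012]
wrist_force: [-0.6, 0.2, -0.3]
finger_gap: 0.0854
finger_force: 0.0
```

```bash
python3 - <<'E'
from h import *
o=robot.observe();print(o['time_s'],o['qpos'].round(3),o['ee_pos'],R.from_rotvec(o['eef_rot']).as_matrix().round(3))
c=snap('wrist','w1.png')
E
```

```text
4.35 [-0.604  0.254  1.336  1.774 -0.256  1.333  1.64 ] [ 0.44171708 -0.30620535  0.32935071] [[-0.751  0.661 -0.012]
 [ 0.66   0.751  0.013]
 [ 0.017  0.002 -1.   ]]
```

View pics/w1.png

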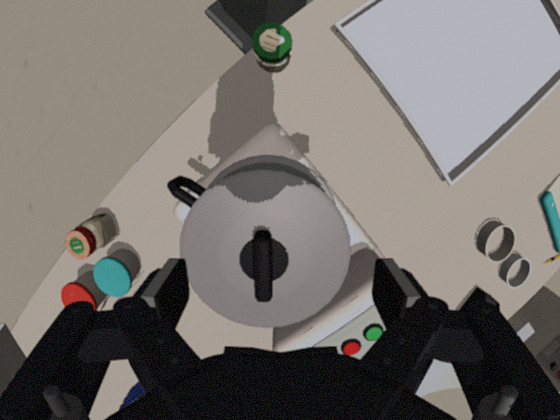

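The wrist view shows the bar knob from about (262,230) to (264,298), nearly aligned with the tool's x. The jar is at (272,42) and the pan is upper right. Turning anticlockwise would drive joint 7 to its limit, so I'll take the grasp half a turn round.

```bash
cat >> h.py <<'E'
def knob(c,box,t=40):
    x0,y0,x1,y1=box
    m=(c['frame'][y0:y1,x0:x1].max(2)<t).astype(np.uint8)
    n,l,st,ce=cv2.connectedComponentsWithStats(m);i=1+st[1:,4].argmax()
    return (np.argwhere(l==i)[:,::-1]+[x0,y0]).astype(np.float32)
E
python3 - <<'E'
from h import *
c=snap('wrist')
for t in(25,32,40,50):
    P=knob(c,(235,215,295,310),t);r=cv2.minAreaRect(P);print(t,len(P),r,P.min(0),P.max(0))
for u,v in((262,231),(264,299),(263,265)):print(plane(c,u,v,.195,True).round(4))
o=robot.observe();np.save('c1.npy',c['extrinsics'])
E
```

```text
25 512 ((262.522216796875, 264.66094970703125), (69.2772445678711, 21.590103149414062), 86.90594482421875) [252. 230.] [274. 299.]
32 1014 ((259.1921081542969, 265.82940673828125), (70.55023193359375, 34.024662017822266), 81.11934661865234) [242. 230.] [278. 300.]
40 1852 ((261.0799255371094, 264.55389404296875), (46.16319274902344, 66.4771728515625), 25.866357803344727) [241. 230.] [287. 301.]
50 2078 ((261.20001220703125, 264.6000061035156), (46.51021194458008, 66.18760681152344), 26.56505012512207) [241. 230.] [287. 301.]
[ 0.4522 -0.3382  0.195 ]
[ 0.506  -0.3852  0.195 ]
[ 0.4778 -0.3605  0.195 ]
```

Call:
arm_command(rows=[{"delta_pos": [0, 0, 0], "rot": [0, 0, 7], "jaw": 1}, {"delta_pos": [0, 0, 0], "rot": [0, 0, 7], "jaw": 1}, {"delta_pos": [0, 0, 0], "rot": [0, 0, 7], "jaw": 1}, {"delta_pos": [0, 0, 0], "rot": [0, 0, 7], "jaw": 1}, {"delta_pos": [0, 0, 0], "rot": [0, 0, 7], "jaw": 1}, {"delta_pos": [0, 0, 0], "rot": [0, 0, 7], "jaw": 1}, {"delta_pos": [0, 0, 0], "rot": [0, 0, 7], "jaw": 1}, {"delta_pos": [0, 0, 0], "rot": [0, 0, 7], "jaw": 1}, {"delta_pos": [0, 0, 0], "rot": [0, 0, 7], "jaw": 1}, {"delta_pos": [0, 0, 0], "rot": [0, 0, 7], "jaw": 1}])

```text
time_s: 5.28
ee_pos: [0.4419, -0.3061, 0.329]
eef_rot: [-2.591, -1.748, 0.01]
wrist_force: [0.3, -0.4, 0.1]
finger_gap: 0.0852
finger_force: 0.0
```

Call:
arm_command(rows=[{"delta_pos": [0, 0, 0], "rot": [0, 0, 7], "jaw": 1}, {"delta_pos": [0, 0, 0], "rot": [0, 0, 7], "jaw": 1}, {"delta_pos": [0, 0, 0], "rot": [0, 0, 7], "jaw": 1}, {"delta_pos": [0, 0, 0], "rot": [0, 0, 7], "jaw": 1}, {"delta_pos": [0, 0, 0], "rot": [0, 0, 7], "jaw": 1}, {"delta_pos": [0, 0, 0], "rot": [0, 0, 7], "jaw": 1}, {"delta_pos": [0, 0, 0], "rot": [0, 0, 7], "jaw": 1}, {"delta_pos": [0, 0, 0], "rot": [0, 0, 7], "jaw": 1}, {"delta_pos": [0, 0, 0], "rot": [0, 0, 7], "jaw": 1}, {"delta_pos": [0, 0, 0], "rot": [0, 0, 7], "jaw": 1}])

```text
time_s: 6.12
ee_pos: [0.4419, -0.3061, 0.329]
eef_rot: [-3.131, 0.054, 0.022]
wrist_force: [0.5, -0.7, -0.2]
finger_gap: 0.0857
finger_force: 0.0
```

```bash
python3 - <<'E'
from h import *
o=robot.observe();print(o['time_s'],o['qpos'].round(3),o['ee_pos'],R.from_rotvec(o['eef_rot']).as_matrix().round(3))
E
```

```text
6.1167 [-0.655  0.479  1.562  1.775 -0.482  1.402 -0.604] [ 0.44192941 -0.30612261  0.32902322] [[ 0.999 -0.035 -0.014]
 [-0.034 -0.999  0.01 ]
 [-0.014 -0.01  -1.   ]]
```

Call:
arm_command(rows=[{"delta_pos": [0.5, 0.5, 0], "rot": [0, 0, 6.5], "jaw": 1}, {"delta_pos": [0.5, 0.5, 0], "rot": [0, 0, 6.5], "jaw": 1}, {"delta_pos": [0.5, 0.5, 0], "rot": [0, 0, 6.5], "jaw": 1}, {"delta_pos": [0.5, 0, 0], "rot": [0, 0, 6.5], "jaw": 1}, {"delta_pos": [0.5, 0, 0], "rot": [0, 0, 6.5], "jaw": 1}, {"delta_pos": [0, 0, 0], "rot": [0, 0, 6.5], "jaw": 1}, {"delta_pos": [0, 0, 0], "rot": [0, 0, 0], "jaw": 1}])

```text
time_s: 6.7
ee_pos: [0.464, -0.3272, 0.3282]
eef_rot: [-2.942, 1.091, 0.027]
wrist_force: [0.2, 0.4, 0.4]
finger_gap: 0.085
finger_force: 0.0
```

```bash
python3 - <<'E'
from h import *
o=robot.observe();M=R.from_rotvec(o['eef_rot']).as_matrix();print(o['time_s'],o['qpos'].round(3),o['ee_pos'],M.round(3))
c=snap('wrist','w2.png')
E
```

```text
6.7 [-0.535  0.622  1.558  1.707 -0.618  1.468 -1.177] [ 0.46402459 -0.32718668  0.32823166] [[ 0.758 -0.652 -0.015]
 [-0.652 -0.758  0.01 ]
 [-0.018  0.002 -1.   ]]
```

View pics/w2.png

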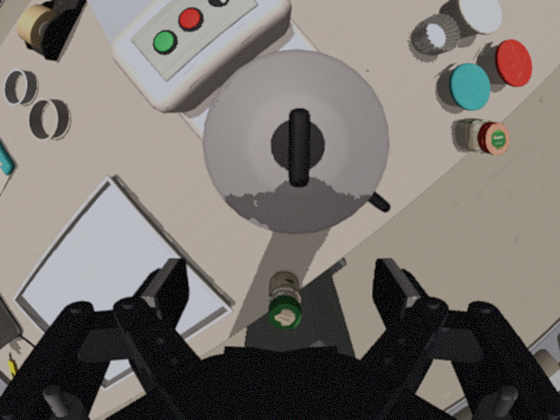

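Here the bar runs from (299,109) to (299,186), vertical in the image; the jar is at (285,300) and the pan lower left.

```bash
python3 - <<'E'
from h import *
c=snap('wrist');c1=dict(c);c1['extrinsics']=np.load('c1.npy')
P=knob(c,(270,95,330,195),25);print(cv2.minAreaRect(P),P.min(0),P.max(0))
A,ea=two(ray(c1,262.5,230,True),ray(c,299,187,True))
B,eb=two(ray(c1,264,300,True),ray(c,299.5,109,True))
C=(A+B)/2;print(A,ea,B,eb,C,np.degrees(np.arctan2(B[1]-A[1],B[0]-A[0])))
for q,w in((A,(299,187)),(B,(299.5,109))):print(plane(c,*w,.195,True))
o=robot.observe();M=R.from_rotvec(o['eef_rot']).as_matrix()
print('tilt fix deg tool',np.degrees(M.T@np.cross(M[:,2],[0,0,-1])),'xang',np.degrees(np.arctan2(M[1,0],M[0,0])))
print('move',M.T@(np.array([C[0],C[1],.25])-o['ee_pos'])*100)
E
```

```text
((298.9999694824219, 151.5), (19.999996185302734, 68.99998474121094), 0.0) [289. 117.] [309. 186.]
[ 0.45496258 -0.34259439  0.17769873] 0.0019028545047027833 [ 0.50928698 -0.38874557  0.18892227] 0.00015998892734433862 [ 0.48212478 -0.36566998  0.1833105 ] -40.34949236360678
[ 0.45812464 -0.34513114  0.195     ]
[ 0.50943232 -0.38848739  0.195     ]
tilt fix deg tool [0.07541274 1.01623739 0.        ] xang -40.38851796495546
move [4.04241727 1.72373106 7.77228211]
```

Call:
arm_command(rows=[{"delta_pos": [1, 0.4, 1.5], "rot": [0, 1, 0], "jaw": 1}, {"delta_pos": [1, 0.4, 1.5], "rot": [0, 0, 0], "jaw": 1}, {"delta_pos": [1, 0.4, 2], "rot": [0, 0, 0], "jaw": 1}, {"delta_pos": [0.8, 0.4, 2], "rot": [0, 0, 0], "jaw": 1}, {"delta_pos": [0, 0, 2], "rot": [0, 0, 0], "jaw": 1}, {"delta_pos": [0, 0, 1], "rot": [0, 0, 0], "jaw": 1}, {"delta_pos": [0, 0, 0], "rot": [0, 0, 0], "jaw": 1}])

```text
time_s: 7.38
ee_pos: [0.4808, -0.3624, 0.2258]
eef_rot: [-2.946, 1.085, 0.007]
wrist_force: [-0.5, -0.5, 0.9]
finger_gap: 0.0854
finger_force: 0.0
```

```bash
cat > st.py <<'E'
from h import *
import sys
o=robot.observe();M=R.from_rotvec(o['eef_rot']).as_matrix();print(o['time_s'],o['qpos'].round(3),o['ee_pos'].round(4))
print('tilt fix deg tool',np.degrees(M.T@np.cross(M[:,2],[0,0,-1])).round(2),'xang',np.degrees(np.arctan2(M[1,0],M[0,0])).round(2),'F',o['wrist_force'].round(1),o['ft_torque'].round(2),o['finger_gap'],o['finger_force'])
if len(sys.argv)>3:print('move cm',(M.T@(np.array(sys.argv[1:4],float)-o['ee_pos'])*100).round(2))
E
python3 st.py .482 -.3645 .172
```

```text
7.3833 [-0.37   0.714  1.375  1.759 -0.727  1.305 -1.099] [ 0.4808 -0.3624  0.2258]
tilt fix deg tool [0.01 0.28 0.  ] xang -40.44 F [-0.5 -0.5  0.9] [ 0.05 -0.06 -0.01] 0.08537693303311841 0.0
move cm [0.26 0.08 5.38]
```

Call:
arm_command(rows=[{"delta_pos": [0.2, 0.1, 1.5], "rot": [0, 0, 0], "jaw": 1}, {"delta_pos": [0, 0, 1.5], "rot": [0, 0, 0], "jaw": 1}, {"delta_pos": [0, 0, 1.4], "rot": [0, 0, 0], "jaw": 1}, {"delta_pos": [0, 0, 1], "rot": [0, 0, 0], "jaw": 1}, {"delta_pos": [0, 0, 0], "rot": [0, 0, 0], "jaw": 1}, {"delta_pos": [0, 0, 0], "rot": [0, 0, 0], "jaw": 0.5}, {"delta_pos": [0, 0, 0], "rot": [0, 0, 0], "jaw": 0.5}, {"delta_pos": [0, 0, 0], "rot": [0, 0, 0], "jaw": 0.5}, {"delta_pos": [0, 0, 0], "rot": [0, 0, 0], "jaw": 0.5}])

```text
time_s: 8.13
ee_pos: [0.483, -0.3666, 0.1752]
eef_rot: [2.947, -1.087, 0.002]
wrist_force: [0.1, 1.0, 0.9]
finger_gap: 0.0427
finger_force: 0.0
```

```bash
python3 st.py .482 -.3645 .172
```

```text
8.1333 [-0.33   0.759  1.308  1.799 -0.784  1.224 -1.066] [ 0.483  -0.3666  0.1752]
tilt fix deg tool [ 0.02 -0.08  0.  ] xang -40.49 F [0.1 1.  0.9] [ 0.04  0.02 -0.  ] 0.0427282392968273 0.0
move cm [-0.21 -0.09  0.32]
```

Call:
arm_command(rows=[{"delta_pos": [-0.2, 0, 0.2], "rot": [0, 0, 0], "jaw": 0.5}, {"delta_pos": [0, 0, 0], "rot": [0, 0, 0], "jaw": 0}, {"delta_pos": [0, 0, 0], "rot": [0, 0, 0], "jaw": 0}, {"delta_pos": [0, 0, 0], "rot": [0, 0, 0], "jaw": 0}, {"delta_pos": [0, 0, 0], "rot": [0, 0, 0], "jaw": 0}, {"delta_pos": [0, 0, 0], "rot": [0, 0, 0], "jaw": 0}, {"delta_pos": [0, 0, 0], "rot": [0, 0, 0], "jaw": 0}])

```text
time_s: 8.72
ee_pos: [0.4813, -0.3646, 0.1726]
eef_rot: [-2.947, 1.087, 0.0]
wrist_force: [-0.5, 1.7, 2.9]
finger_gap: 0.0167
finger_force: 61.1
```

```bash
python3 st.py .482 -.3645 .172
```

```text
8.7167 [-0.333  0.758  1.307  1.806 -0.785  1.22  -1.065] [ 0.4813 -0.3646  0.1726]
tilt fix deg tool [-0.01  0.01  0.  ] xang -40.48 F [-0.5  1.7  2.9] [ 0.33  0.02 -0.04] 0.016662227420957184 61.082046031951904
move cm [ 0.05 -0.05  0.06]
```

Call:
arm_command(rows=[{"delta_pos": [0, 0, 0], "rot": [0, 0, -1.5], "jaw": 0}, {"delta_pos": [0, 0, 0], "rot": [0, 0, -1.5], "jaw": 0}, {"delta_pos": [0, 0, 0], "rot": [0, 0, -1.5], "jaw": 0}, {"delta_pos": [0, 0, 0], "rot": [0, 0, -1.5], "jaw": 0}, {"delta_pos": [0, 0, 0], "rot": [0, 0, -1.5], "jaw": 0}, {"delta_pos": [0, 0, 0], "rot": [0, 0, -1.5], "jaw": 0}])

```text
time_s: 9.22
ee_pos: [0.481, -0.3652, 0.1726]
eef_rot: [3.024, -0.849, 0.0]
wrist_force: [-0.2, 0.2, 3.0]
finger_gap: 0.0168
finger_force: 61.4
```

```bash
python3 st.py
```

```text
9.2167 [-0.322  0.73   1.277  1.806 -0.754  1.2   -0.928] [ 0.481  -0.3652  0.1726]
tilt fix deg tool [ 0.04 -0.02  0.  ] xang -31.37 F [-0.2  0.2  3. ] [ 0.04  0.02 -0.31] 0.01679647794499867 61.370970010757446
```

Call:
arm_command(rows=[{"delta_pos": [0, 0, 0], "rot": [0, 0, -1.2], "jaw": 0}, {"delta_pos": [0, 0, 0], "rot": [0, 0, -1.2], "jaw": 0}, {"delta_pos": [0, 0, 0], "rot": [0, 0, -1.2], "jaw": 0}, {"delta_pos": [0, 0, 0], "rot": [0, 0, -1.2], "jaw": 0}, {"delta_pos": [0, 0, 0], "rot": [0, 0, -1.2], "jaw": 0}, {"delta_pos": [0, 0, 0], "rot": [0, 0, -1.2], "jaw": 0}])

```text
time_s: 9.72
ee_pos: [0.4812, -0.3649, 0.1726]
eef_rot: [3.071, -0.658, 0.0]
wrist_force: [0.1, -0.2, 4.6]
finger_gap: 0.017
finger_force: 61.6
```

```bash
python3 st.py
```

```text
9.7167 [-0.313  0.708  1.253  1.806 -0.729  1.186 -0.822] [ 0.4812 -0.3649  0.1726]
tilt fix deg tool [ 0.03 -0.01  0.  ] xang -24.18 F [ 0.1 -0.2  4.6] [ 0.02  0.03 -0.44] 0.016987724745703012 61.59505248069763
```

Call:
arm_command(rows=[{"delta_pos": [0, 0, 0], "rot": [0, 0, -1.2], "jaw": 0}, {"delta_pos": [0, 0, 0], "rot": [0, 0, -1.2], "jaw": 0}, {"delta_pos": [0, 0, 0], "rot": [0, 0, -1.2], "jaw": 0}, {"delta_pos": [0, 0, 0], "rot": [0, 0, -1.2], "jaw": 0}, {"delta_pos": [0, 0, 0], "rot": [0, 0, -1.2], "jaw": 0}, {"delta_pos": [0, 0, 0], "rot": [0, 0, -1.2], "jaw": 0}])

```text
time_s: 10.22
ee_pos: [0.4813, -0.3649, 0.1726]
eef_rot: [3.107, -0.464, 0.0]
wrist_force: [1.1, 0.1, 4.9]
finger_gap: 0.0168
finger_force: 61.8
```

```bash
python3 st.py
```

```text
10.2167 [-0.303  0.686  1.228  1.805 -0.704  1.173 -0.715] [ 0.4813 -0.3649  0.1726]
tilt fix deg tool [ 0.03 -0.01  0.  ] xang -16.98 F [1.1 0.1 4.9] [-0.    0.01 -0.5 ] 0.01683242433103385 61.78123354911804
```

Call:
arm_command(rows=[{"delta_pos": [0, 0, 0], "rot": [0, 0, -1.2], "jaw": 0}, {"delta_pos": [0, 0, 0], "rot": [0, 0, -1.2], "jaw": 0}, {"delta_pos": [0, 0, 0], "rot": [0, 0, -1.2], "jaw": 0}, {"delta_pos": [0, 0, 0], "rot": [0, 0, -1.2], "jaw": 0}, {"delta_pos": [0, 0, 0], "rot": [0, 0, -1.2], "jaw": 0}, {"delta_pos": [0, 0, 0], "rot": [0, 0, -1.2], "jaw": 0}])

```text
time_s: 10.72
ee_pos: [0.4813, -0.3649, 0.1726]
eef_rot: [3.13, -0.268, 0.0]
wrist_force: [1.0, -0.6, 5.0]
finger_gap: 0.0169
finger_force: 61.7
```

```bash
python3 st.py
```

```text
10.7167 [-0.292  0.665  1.202  1.805 -0.679  1.16  -0.608] [ 0.4813 -0.3649  0.1726]
tilt fix deg tool [ 0.03 -0.02  0.  ] xang -9.77 F [ 1.  -0.6  5. ] [-0.03  0.03 -0.5 ] 0.016918500509818454 61.70090675354004
```

Call:
arm_command(rows=[{"delta_pos": [0, 0, 0], "rot": [0, 0, -1.2], "jaw": 0}, {"delta_pos": [0, 0, 0], "rot": [0, 0, -1.2], "jaw": 0}, {"delta_pos": [0, 0, 0], "rot": [0, 0, -1.2], "jaw": 0}, {"delta_pos": [0, 0, 0], "rot": [0, 0, -1.2], "jaw": 0}, {"delta_pos": [0, 0, 0], "rot": [0, 0, -1.2], "jaw": 0}, {"delta_pos": [0, 0, 0], "rot": [0, 0, -1.2], "jaw": 0}, {"delta_pos": [0, 0, 0], "rot": [0, 0, -1.2], "jaw": 0}])

```text
time_s: 11.3
ee_pos: [0.4814, -0.3649, 0.1726]
eef_rot: [3.141, -0.037, 0.0]
wrist_force: [-0.4, -0.7, 4.3]
finger_gap: 0.0168
finger_force: 61.7
```

```bash
python3 st.py
```

```text
11.3 [-0.278  0.641  1.171  1.805 -0.65   1.145 -0.484] [ 0.4814 -0.3649  0.1726]
tilt fix deg tool [ 0.03 -0.01  0.  ] xang -1.37 F [-0.4 -0.7  4.3] [-0.01 -0.04 -0.47] 0.01679135425330508 61.7253577709198
```

Call:
arm_command(rows=[{"delta_pos": [0, 0, 0], "rot": [0, 0, -1.2], "jaw": 0}, {"delta_pos": [0, 0, 0], "rot": [0, 0, -1.2], "jaw": 0}, {"delta_pos": [0, 0, 0], "rot": [0, 0, -1.2], "jaw": 0}, {"delta_pos": [0, 0, 0], "rot": [0, 0, -1.2], "jaw": 0}, {"delta_pos": [0, 0, 0], "rot": [0, 0, -1.2], "jaw": 0}, {"delta_pos": [0, 0, 0], "rot": [0, 0, -1.2], "jaw": 0}, {"delta_pos": [0, 0, 0], "rot": [0, 0, -1.2], "jaw": 0}])

```text
time_s: 11.88
ee_pos: [0.4815, -0.3649, 0.1726]
eef_rot: [3.135, 0.193, 0.0]
wrist_force: [0.7, -1.0, 5.3]
finger_gap: 0.0168
finger_force: 61.7
```

```bash
python3 st.py
```

```text
11.8833 [-0.263  0.619  1.139  1.804 -0.621  1.132 -0.36 ] [ 0.4815 -0.3649  0.1726]
tilt fix deg tool [ 0.04 -0.02  0.  ] xang 7.04 F [ 0.7 -1.   5.3] [-0.03 -0.   -0.47] 0.016827378712425376 61.682835817337036
```

Call:
arm_command(rows=[{"delta_pos": [0, 0, 0], "rot": [0, 0, -1.2], "jaw": 0}, {"delta_pos": [0, 0, 0], "rot": [0, 0, -1.2], "jaw": 0}, {"delta_pos": [0, 0, 0], "rot": [0, 0, -1.2], "jaw": 0}, {"delta_pos": [0, 0, 0], "rot": [0, 0, -1.2], "jaw": 0}, {"delta_pos": [0, 0, 0], "rot": [0, 0, -1.2], "jaw": 0}, {"delta_pos": [0, 0, 0], "rot": [0, 0, -1.2], "jaw": 0}])

```text
time_s: 12.38
ee_pos: [0.4816, -0.3649, 0.1726]
eef_rot: [3.117, 0.389, 0.001]
wrist_force: [0.6, -0.9, 5.4]
finger_gap: 0.017
finger_force: 61.7
```

```bash
python3 st.py
```

```text
12.3833 [-0.248  0.6    1.111  1.803 -0.596  1.121 -0.254] [ 0.4816 -0.3649  0.1726]
tilt fix deg tool [ 0.04 -0.02  0.  ] xang 14.24 F [ 0.6 -0.9  5.4] [-0.07 -0.07 -0.41] 0.016987800023519718 61.72108769416809
```

Call:
arm_command(rows=[{"delta_pos": [0, 0, 0], "rot": [0, 0, -1.2], "jaw": 0}, {"delta_pos": [0, 0, 0], "rot": [0, 0, -1.2], "jaw": 0}, {"delta_pos": [0, 0, 0], "rot": [0, 0, -1.2], "jaw": 0}, {"delta_pos": [0, 0, 0], "rot": [0, 0, -1.2], "jaw": 0}, {"delta_pos": [0, 0, 0], "rot": [0, 0, -1.2], "jaw": 0}, {"delta_pos": [0, 0, 0], "rot": [0, 0, -1.2], "jaw": 0}])

```text
time_s: 12.88
ee_pos: [0.4824, -0.3651, 0.1726]
eef_rot: [3.085, 0.584, 0.003]
wrist_force: [5.3, -2.3, 2.4]
finger_gap: 0.0168
finger_force: 61.5
```

```bash
python3 st.py
```

```text
12.8833 [-0.233  0.582  1.082  1.802 -0.573  1.11  -0.147] [ 0.4824 -0.3651  0.1726]
tilt fix deg tool [ 0.13 -0.07  0.  ] xang 21.45 F [ 5.3 -2.3  2.4] [-0.32 -0.92 -0.57] 0.016762336335408398 61.46443068981171
```

Call:
arm_command(rows=[{"delta_pos": [0, 0, 0], "rot": [0, 0, -1], "jaw": 0}, {"delta_pos": [0, 0, 0], "rot": [0, 0, -1], "jaw": 0}, {"delta_pos": [0, 0, 0], "rot": [0, 0, 0], "jaw": 0}])

```text
time_s: 13.13
ee_pos: [0.4836, -0.3646, 0.1727]
eef_rot: [3.074, 0.639, 0.005]
wrist_force: [4.7, -2.7, 2.2]
finger_gap: 0.0169
finger_force: 61.4
```

```bash
python3 st.py
```

```text
13.1333 [-0.229  0.577  1.073  1.802 -0.568  1.106 -0.118] [ 0.4836 -0.3646  0.1727]
tilt fix deg tool [ 0.16 -0.16  0.  ] xang 23.48 F [ 4.7 -2.7  2.2] [-0.43 -1.09 -0.51] 0.016856456099002343 61.41274452209473
```

Call:
arm_command(rows=[{"delta_pos": [0, 0, 0], "rot": [0, 0, -1], "jaw": 0}, {"delta_pos": [0, 0, 0], "rot": [0, 0, -1], "jaw": 0}, {"delta_pos": [0, 0, 0], "rot": [0, 0, -1], "jaw": 0}])

```text
time_s: 13.38
ee_pos: [0.4835, -0.3646, 0.1727]
eef_rot: [3.056, 0.719, 0.005]
wrist_force: [5.9, -2.1, 1.5]
finger_gap: 0.0167
finger_force: 61.6
```

```bash
python3 st.py
```

```text
13.3833 [-0.222  0.57   1.062  1.801 -0.558  1.103 -0.073] [ 0.4835 -0.3646  0.1727]
tilt fix deg tool [ 0.16 -0.13  0.  ] xang 26.47 F [ 5.9 -2.1  1.5] [-0.4  -0.97 -0.63] 0.016705988320731106 61.61789417266846
```

Call:
arm_command(rows=[{"delta_pos": [0, 0, 0], "rot": [0, 0, -1], "jaw": 0}, {"delta_pos": [0, 0, 0], "rot": [0, 0, -1], "jaw": 0}, {"delta_pos": [0, 0, 0], "rot": [0, 0, -1], "jaw": 0}, {"delta_pos": [0, 0, 0], "rot": [0, 0, -1], "jaw": 0}])

```text
time_s: 13.72
ee_pos: [0.4819, -0.3646, 0.1726]
eef_rot: [3.031, 0.825, 0.001]
wrist_force: [2.7, -0.9, 4.2]
finger_gap: 0.0169
finger_force: 61.6
```

```bash
python3 st.py
```

```text
13.7167 [-0.213  0.561  1.047  1.802 -0.543  1.1   -0.013] [ 0.4819 -0.3646  0.1726]
tilt fix deg tool [ 0.04 -0.02  0.  ] xang 30.46 F [ 2.7 -0.9  4.2] [-0.31 -0.66 -0.46] 0.01687613738647769 61.635156869888306
```

Call:
arm_command(rows=[{"delta_pos": [0, 0, 0], "rot": [0, 0, -1], "jaw": 0}, {"delta_pos": [0, 0, 0], "rot": [0, 0, -1], "jaw": 0}, {"delta_pos": [0, 0, 0], "rot": [0, 0, -1], "jaw": 0}, {"delta_pos": [0, 0, 0], "rot": [0, 0, -1], "jaw": 0}])

```text
time_s: 14.05
ee_pos: [0.4818, -0.3647, 0.1726]
eef_rot: [3.001, 0.929, 0.002]
wrist_force: [4.5, -1.1, 4.3]
finger_gap: 0.0171
finger_force: 61.8
```

```bash
python3 st.py
```

```text
14.05 [-0.204  0.551  1.031  1.802 -0.531  1.095  0.046] [ 0.4818 -0.3647  0.1726]
tilt fix deg tool [ 0.05 -0.04  0.  ] xang 34.4 F [ 4.5 -1.1  4.3] [-0.19 -0.9  -0.6 ] 0.017097040636110703 61.809436082839966
```

Call:
arm_command(rows=[{"delta_pos": [0, 0, 0], "rot": [0, 0, -1], "jaw": 0}, {"delta_pos": [0, 0, 0], "rot": [0, 0, -1], "jaw": 0}, {"delta_pos": [0, 0, 0], "rot": [0, 0, -1], "jaw": 0}, {"delta_pos": [0, 0, 0], "rot": [0, 0, -1], "jaw": 0}])

```text
time_s: 14.38
ee_pos: [0.4823, -0.3647, 0.1726]
eef_rot: [2.966, 1.033, 0.002]
wrist_force: [5.6, -1.5, 4.1]
finger_gap: 0.0167
finger_force: 61.9
```

```bash
python3 - <<'E'
from h import *
b=snap('scene');cv2.imwrite('pics/s3.png',cv2.cvtColor(cv2.resize(b['frame'][140:280,260:440],None,fx=4,fy=4,interpolation=cv2.INTER_CUBIC),cv2.COLOR_RGB2BGR))
E
python3 st.py
```

```text
14.4333 [-0.194  0.543  1.014  1.801 -0.518  1.09   0.106] [ 0.4823 -0.3646  0.1726]
tilt fix deg tool [ 0.08 -0.05  0.  ] xang 38.47 F [ 5.5 -2.3  3.6] [-0.26 -1.07 -0.58] 0.01669663403492554 61.65492653846741
```

Call:
arm_command(rows=[{"delta_pos": [0, 0, 0], "rot": [0, 0, -1], "jaw": 0}, {"delta_pos": [0, 0, 0], "rot": [0, 0, -1], "jaw": 0}, {"delta_pos": [0, 0, 0], "rot": [0, 0, -1], "jaw": 0}, {"delta_pos": [0, 0, 0], "rot": [0, 0, 0], "jaw": 0}])

```text
time_s: 14.77
ee_pos: [0.4824, -0.3649, 0.1726]
eef_rot: [2.937, 1.109, 0.003]
wrist_force: [5.4, -1.7, 2.2]
finger_gap: 0.0168
finger_force: 62.0
```

```bash
python3 st.py; python3 - <<'E'
from h import *
b=snap('wrist','w3.png')
E
```

```text
14.7667 [-0.187  0.537  1.002  1.801 -0.509  1.086  0.149] [ 0.4824 -0.3649  0.1726]
tilt fix deg tool [ 0.13 -0.05  0.  ] xang 41.36 F [ 5.4 -1.7  2.2] [-0.33 -1.18 -0.79] 0.016753115812802047 61.9911253452301
```

View pics/w3.png

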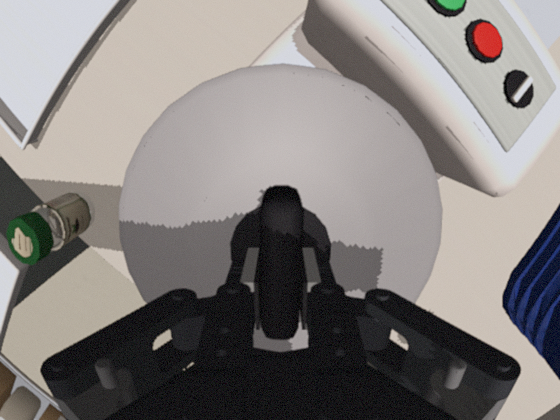

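The bar, from (282,190) to (282,335), is still aligned with the tool between the pads, so the lid has turned with the gripper. The torque is starting to rise.

Call:
arm_command(rows=[{"delta_pos": [0, 0, 0], "rot": [0, 0, -1], "jaw": 0}, {"delta_pos": [0, 0, 0], "rot": [0, 0, -1], "jaw": 0}, {"delta_pos": [0, 0, 0], "rot": [0, 0, 0], "jaw": 0}])

```text
time_s: 15.07
ee_pos: [0.483, -0.3664, 0.1728]
eef_rot: [2.915, 1.155, 0.004]
wrist_force: [7.4, -4.3, 1.0]
finger_gap: 0.017
finger_force: 63.4
```

```bash
python3 st.py
```

```text
15.0667 [-0.181  0.533  0.995  1.8   -0.504  1.081  0.178] [ 0.483  -0.3664  0.1728]
tilt fix deg tool [ 0.36 -0.01  0.  ] xang 43.23 F [ 7.4 -4.3  1. ] [-0.9  -1.53 -1.13] 0.016974058531539403 63.35260570049286
```

Torque has risen to -1.13 N m and the lid is starting to shift, so this is the stop. I'll ease back a little and try a gentle lift.

Call:
arm_command(rows=[{"delta_pos": [0, 0, 0], "rot": [0, 0, 1.5], "jaw": 0}, {"delta_pos": [0, 0, -0.1], "rot": [0, 0, 0], "jaw": 0}, {"delta_pos": [0, 0, -0.1], "rot": [0, 0, 0], "jaw": 0}, {"delta_pos": [0, 0, -0.1], "rot": [0, 0, 0], "jaw": 0}])

```text
time_s: 15.4
ee_pos: [0.4806, -0.3659, 0.1738]
eef_rot: [2.931, 1.121, -0.004]
wrist_force: [5.3, -5.3, -7.8]
finger_gap: 0.017
finger_force: 60.1
```

```bash
python3 st.py
```

```text
15.4 [-0.187  0.534  1.004  1.802 -0.502  1.086  0.155] [ 0.4806 -0.3659  0.1738]
tilt fix deg tool [0.14 0.2  0.  ] xang 41.85 F [ 5.3 -5.3 -7.8] [-1.6  -1.36 -0.58] 0.01703825294789661 60.12442231178284
```

Call:
arm_command(rows=[{"delta_pos": [0, 0, -0.1], "rot": [0, 0, 0], "jaw": 0}, {"delta_pos": [0, 0, 0], "rot": [0, 0, 0], "jaw": 0}, {"delta_pos": [0, 0, 0], "rot": [0, 0, 0], "jaw": 0}])

```text
time_s: 15.65
ee_pos: [0.4803, -0.3661, 0.1743]
eef_rot: [2.931, 1.121, -0.005]
wrist_force: [5.0, -4.7, -6.8]
finger_gap: 0.0166
finger_force: 60.3
```

```bash
python3 st.py
```

```text
15.65 [-0.188  0.533  1.004  1.801 -0.5    1.087  0.154] [ 0.4803 -0.3661  0.1743]
tilt fix deg tool [0.14 0.24 0.  ] xang 41.86 F [ 5.  -4.7 -6.8] [-1.55 -1.33 -0.45] 0.016600531895391582 60.336159467697144
```

Call:
arm_command(rows=[{"delta_pos": [0, 0.1, 0], "rot": [0, 0, 1], "jaw": 0}, {"delta_pos": [0, 0.1, 0], "rot": [0, 0, 1], "jaw": 0}, {"delta_pos": [0, 0, 0], "rot": [0, 0, 0.5], "jaw": 0}, {"delta_pos": [0, 0, 0], "rot": [0, 0, 0], "jaw": 0}])

```text
time_s: 15.98
ee_pos: [0.479, -0.3677, 0.1739]
eef_rot: [2.956, 1.06, -0.012]
wrist_force: [2.2, -5.7, -3.9]
finger_gap: 0.017
finger_force: 60.2
```

```bash
python3 st.py
```

```text
15.9833 [-0.19   0.542  1.013  1.798 -0.507  1.095  0.12 ] [ 0.479  -0.3677  0.1739]
tilt fix deg tool [-0.09  0.45  0.  ] xang 39.46 F [ 2.2 -5.7 -3.9] [-1.39 -0.52  0.21] 0.016970441343314234 60.247896909713745
```

Call:
arm_command(rows=[{"delta_pos": [0, 0.05, -0.1], "rot": [0, 0, 0], "jaw": 0}, {"delta_pos": [0, 0.05, -0.1], "rot": [0, 0, 0], "jaw": 0}, {"delta_pos": [0, 0, -0.1], "rot": [0, 0, 0], "jaw": 0}, {"delta_pos": [0, 0, 0], "rot": [0, 0, 0], "jaw": 0}])

```text
time_s: 16.32
ee_pos: [0.4812, -0.366, 0.1779]
eef_rot: [-2.955, -1.057, 0.006]
wrist_force: [0.2, -1.6, -4.3]
finger_gap: 0.0173
finger_force: 60.3
```

```bash
python3 st.py
```

```text
16.3167 [-0.191  0.539  1.015  1.792 -0.508  1.105  0.117] [ 0.4812 -0.366   0.1779]
tilt fix deg tool [-0.26  0.13  0.  ] xang 39.36 F [ 0.2 -1.6 -4.3] [-0.53 -0.13  0.05] 0.01727765172769775 60.337273478507996
```

Call:
arm_command(rows=[{"delta_pos": [0, 0, -0.1], "rot": [0, 0, 0], "jaw": 0}, {"delta_pos": [0, 0, -0.2], "rot": [0, 0, 0], "jaw": 0}, {"delta_pos": [0, 0, -0.2], "rot": [0, 0, 0], "jaw": 0}, {"delta_pos": [0, 0, -0.2], "rot": [0, 0, 0], "jaw": 0}, {"delta_pos": [0, 0, 0], "rot": [0, 0, 0], "jaw": 0}])

```text
time_s: 16.73
ee_pos: [0.4829, -0.3664, 0.1867]
eef_rot: [-2.957, -1.057, 0.001]
wrist_force: [-0.6, 0.2, -4.2]
finger_gap: 0.0165
finger_force: 60.4
```

```bash
python3 st.py
```

```text
16.7333 [-0.197  0.53   1.023  1.784 -0.501  1.117  0.11 ] [ 0.4829 -0.3664  0.1867]
tilt fix deg tool [-0.08 -0.    0.  ] xang 39.34 F [-0.6  0.2 -4.2] [ 0.01  0.11 -0.  ] 0.016465292138595683 60.377068519592285
```

Call:
arm_command(rows=[{"delta_pos": [0, 0, -0.5], "rot": [0, 0, 0], "jaw": 0}, {"delta_pos": [0, 0, -1], "rot": [0, 0, 0], "jaw": 0}, {"delta_pos": [0, 0, -1.5], "rot": [0, 0, 0], "jaw": 0}, {"delta_pos": [0, 0, -1.5], "rot": [0, 0, 0], "jaw": 0}, {"delta_pos": [0, 0, -1.5], "rot": [0, 0, 0], "jaw": 0}, {"delta_pos": [0, 0, -1], "rot": [0, 0, 0], "jaw": 0}, {"delta_pos": [0, 0, -0.5], "rot": [0, 0, 0], "jaw": 0}, {"delta_pos": [0, 0, 0], "rot": [0, 0, 0], "jaw": 0}])

```text
time_s: 17.4
ee_pos: [0.4839, -0.368, 0.2638]
eef_rot: [2.956, 1.056, 0.004]
wrist_force: [-0.5, -0.4, -3.9]
finger_gap: 0.0167
finger_force: 60.4
```

```bash
python3 st.py .49 .175 .25;python3 - <<'E'
from h import *
b=snap('top','t1.png')
E
```

```text
17.4 [-0.252  0.452  1.093  1.707 -0.424  1.24   0.056] [ 0.4839 -0.368   0.2638]
tilt fix deg tool [ 0.21 -0.06  0.  ] xang 39.31 F [-0.5 -0.4 -3.9] [ 0.03 -0.02 -0.02] 0.016734240263094148 60.441012382507324
move cm [ 34.87 -41.63   1.27]
```

View pics/t1.png

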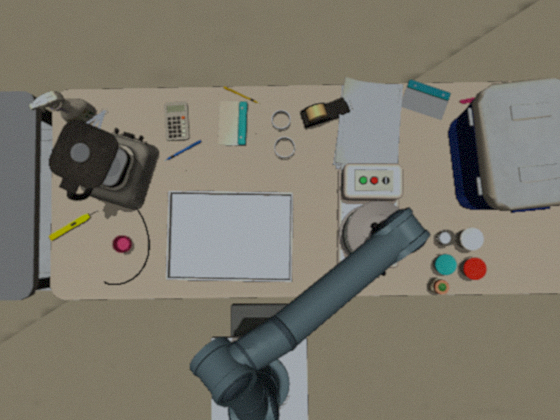

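The lid is clear of the bowl and moving nothing else: the pan is empty and the jar is hidden under the arm. Next, carry it to the pan.

Call:
arm_command(rows=[{"delta_pos": [1, -1.2, 0], "rot": [0, 0, 0], "jaw": 0}, {"delta_pos": [2, -2.4, 0], "rot": [0, 0, 0], "jaw": 0}, {"delta_pos": [2.5, -3, 0], "rot": [0, 0, 0], "jaw": 0}, {"delta_pos": [2.5, -3, 0], "rot": [0, 0, 0], "jaw": 0}, {"delta_pos": [2.5, -3, 0], "rot": [0, 0, 0], "jaw": 0}, {"delta_pos": [2.5, -3, 0], "rot": [0, 0, 0], "jaw": 0}, {"delta_pos": [2.5, -3, 0], "rot": [0, 0, 0], "jaw": 0}, {"delta_pos": [2.5, -3, 0], "rot": [0, 0, 0], "jaw": 0}, {"delta_pos": [2.5, -3, 0], "rot": [0, 0, 0], "jaw": 0}, {"delta_pos": [2.5, -3, 0], "rot": [0, 0, 0], "jaw": 0}])

```text
time_s: 18.28
ee_pos: [0.4849, -0.0061, 0.2604]
eef_rot: [-2.957, -1.055, 0.002]
wrist_force: [0.5, -0.2, -3.3]
finger_gap: 0.0167
finger_force: 60.4
```

Call:
arm_command(rows=[{"delta_pos": [2.5, -3, 0], "rot": [0, 0, 0], "jaw": 0}, {"delta_pos": [2.5, -3, 0], "rot": [0, 0, 0], "jaw": 0}, {"delta_pos": [2.5, -3, 0], "rot": [0, 0, 0], "jaw": 0}, {"delta_pos": [2.5, -3, 0], "rot": [0, 0, 0], "jaw": 0}, {"delta_pos": [1.5, -1.8, 0], "rot": [0, 0, 0], "jaw": 0}, {"delta_pos": [0.5, -0.5, 0], "rot": [0, 0, 0], "jaw": 0}, {"delta_pos": [0, 0, 0], "rot": [0, 0, 0], "jaw": 0}])

```text
time_s: 18.87
ee_pos: [0.4874, 0.1821, 0.2603]
eef_rot: [2.954, 1.065, -0.003]
wrist_force: [-0.0, 0.2, -2.9]
finger_gap: 0.0164
finger_force: 60.4
```

```bash
python3 st.py .49 .175 .042
```

```text
18.8667 [-1.444  0.181  1.125  1.91  -0.177  1.16  -1.133] [0.4874 0.1821 0.2603]
tilt fix deg tool [0.04 0.13 0.  ] xang 39.65 F [-0.   0.2 -2.9] [-0.01 -0.01  0.03] 0.016446552983065844 60.35944104194641
move cm [-0.2   0.69 21.83]
```

Call:
arm_command(rows=[{"delta_pos": [0, 0.5, 2], "rot": [0, 0, 0], "jaw": 0}, {"delta_pos": [0, 0.2, 3], "rot": [0, 0, 0], "jaw": 0}, {"delta_pos": [0, 0, 3], "rot": [0, 0, 0], "jaw": 0}, {"delta_pos": [0, 0, 3], "rot": [0, 0, 0], "jaw": 0}, {"delta_pos": [0, 0, 3], "rot": [0, 0, 0], "jaw": 0}, {"delta_pos": [0, 0, 3], "rot": [0, 0, 0], "jaw": 0}, {"delta_pos": [0, 0, 2], "rot": [0, 0, 0], "jaw": 0}, {"delta_pos": [0, 0, 1], "rot": [0, 0, 0], "jaw": 0}, {"delta_pos": [0, 0, 0.5], "rot": [0, 0, 0], "jaw": 0}, {"delta_pos": [0, 0, 0], "rot": [0, 0, 0], "jaw": 0}])

```text
time_s: 19.7
ee_pos: [0.4928, 0.172, 0.0561]
eef_rot: [2.958, 1.054, -0.002]
wrist_force: [-0.1, -0.1, -3.2]
finger_gap: 0.0168
finger_force: 60.3
```

```bash
python3 st.py .49 .175 .0416
```

```text
19.7 [-1.131  0.528  0.86   2.061 -0.559  0.801 -0.819] [0.4928 0.172  0.0561]
tilt fix deg tool [0.03 0.09 0.  ] xang 39.21 F [-0.1 -0.1 -3.2] [0.01 0.01 0.  ] 0.01681456101488656 60.310657024383545
move cm [-0.03 -0.41  1.45]
```

Call:
arm_command(rows=[{"delta_pos": [0, 0, 0.4], "rot": [0, 0, 0], "jaw": 0}, {"delta_pos": [0, 0, 0.4], "rot": [0, 0, 0], "jaw": 0}, {"delta_pos": [0, 0, 0.3], "rot": [0, 0, 0], "jaw": 0}, {"delta_pos": [0, 0, 0.2], "rot": [0, 0, 0], "jaw": 0}, {"delta_pos": [0, 0, 0.1], "rot": [0, 0, 0], "jaw": 0}, {"delta_pos": [0, 0, 0.1], "rot": [0, 0, 0], "jaw": 0}, {"delta_pos": [0, 0, 0], "rot": [0, 0, 0], "jaw": 0}])

```text
time_s: 20.28
ee_pos: [0.493, 0.1737, 0.0416]
eef_rot: [-2.958, -1.057, 0.0]
wrist_force: [-0.3, -0.2, -2.3]
finger_gap: 0.0171
finger_force: 60.7
```

```bash
python3 st.py .49 .175 .0416
```

```text
20.2833 [-1.111  0.551  0.833  2.064 -0.587  0.776 -0.799] [0.493  0.1737 0.0416]
tilt fix deg tool [-0.02  0.    0.  ] xang 39.31 F [-0.3 -0.2 -2.3] [0.03 0.2  0.06] 0.01712458664618103 60.6938910484314
move cm [-0.15 -0.29 -0.  ]
```

Call:
arm_command(rows=[{"delta_pos": [0, 0, 0.1], "rot": [0, 0, 0], "jaw": 0}, {"delta_pos": [0, 0, 0.1], "rot": [0, 0, 0], "jaw": 0}, {"delta_pos": [0, 0, 0], "rot": [0, 0, 0], "jaw": 0}, {"delta_pos": [0, 0, 0], "rot": [0, 0, 0], "jaw": 0}])

```text
time_s: 20.62
ee_pos: [0.493, 0.1737, 0.0415]
eef_rot: [-2.956, -1.056, 0.002]
wrist_force: [-6.6, -1.2, 15.4]
finger_gap: 0.0171
finger_force: 63.2
```

```bash
python3 st.py .49 .175 .0416
```

```text
20.6167 [-1.108  0.552  0.832  2.063 -0.589  0.779 -0.796] [0.493  0.1737 0.0415]
tilt fix deg tool [-0.18  0.02  0.  ] xang 39.31 F [-6.6 -1.2 15.4] [-0.37  1.37  0.08] 0.017059793660561644 63.15274715423584
move cm [-0.15 -0.29 -0.01]
```

Call:
arm_command(rows=[{"delta_pos": [0, 0, -0.1], "rot": [0, 0, 0], "jaw": 0.1}, {"delta_pos": [0, 0, 0], "rot": [0, 0, 0], "jaw": 0.4}, {"delta_pos": [0, 0, 0], "rot": [0, 0, 0], "jaw": 0.6}, {"delta_pos": [0, 0, 0], "rot": [0, 0, 0], "jaw": 0.6}, {"delta_pos": [0, 0, 0], "rot": [0, 0, 0], "jaw": 0.6}, {"delta_pos": [0, 0, -1], "rot": [0, 0, 0], "jaw": 0.6}, {"delta_pos": [0, 0, -2], "rot": [0, 0, 0], "jaw": 0.6}, {"delta_pos": [0, 0, -3], "rot": [0, 0, 0], "jaw": 0.6}, {"delta_pos": [0, 0, -3], "rot": [0, 0, 0], "jaw": 1}])

```text
time_s: 21.37
ee_pos: [0.4922, 0.1728, 0.131]
eef_rot: [2.958, 1.055, -0.004]
wrist_force: [0.5, 1.0, 0.4]
finger_gap: 0.0619
finger_force: 0.0
```

```bash
python3 st.py .46 -.34 .30
```

```text
21.3667 [-1.245  0.406  0.985  2.025 -0.422  0.93  -0.922] [0.4922 0.1728 0.131 ]
tilt fix deg tool [0.02 0.15 0.  ] xang 39.27 F [0.5 1.  0.4] [ 0.08 -0.01  0.04] 0.06189244459748903 0.0
move cm [-35.    37.66 -16.79]
```

Call:
arm_command(rows=[{"delta_pos": [0, 0, -3.5], "rot": [0, 0, 0], "jaw": 1}, {"delta_pos": [0, 0, -3.5], "rot": [0, 0, 0], "jaw": 1}, {"delta_pos": [-1, 1, -3.5], "rot": [0, 0, 0], "jaw": 1}, {"delta_pos": [-2, 2, -2.5], "rot": [0, 0, 0], "jaw": 1}, {"delta_pos": [-2.7, 2.9, -1], "rot": [0, 0, 0], "jaw": 1}, {"delta_pos": [-2.7, 2.9, -1], "rot": [0, 0, 0], "jaw": 1}, {"delta_pos": [-2.7, 2.9, -1], "rot": [0, 0, 0], "jaw": 1}, {"delta_pos": [-2.7, 2.9, -1], "rot": [0, 0, 0], "jaw": 1}, {"delta_pos": [-2.7, 2.9, 0], "rot": [0, 0, 0], "jaw": 1}, {"delta_pos": [-2.7, 2.9, 0], "rot": [0, 0, 0], "jaw": 1}])

```text
time_s: 22.2
ee_pos: [0.4735, -0.1087, 0.3006]
eef_rot: [-2.957, -1.054, -0.003]
wrist_force: [0.6, 0.8, 0.4]
finger_gap: 0.0855
finger_force: 0.0
```

Call:
arm_command(rows=[{"delta_pos": [-2.7, 2.9, 0], "rot": [0, 0, 0], "jaw": 1}, {"delta_pos": [-2.7, 2.9, 0], "rot": [0, 0, 0], "jaw": 1}, {"delta_pos": [-2.7, 2.9, 0], "rot": [0, 0, 0], "jaw": 1}, {"delta_pos": [-2.7, 2.9, 0], "rot": [0, 0, 0], "jaw": 1}, {"delta_pos": [-2.7, 2.9, 0], "rot": [0, 0, 0], "jaw": 1}, {"delta_pos": [-1, 1, 0], "rot": [0, 0, 0], "jaw": 1}, {"delta_pos": [0, 0, 0], "rot": [0, 0, 0], "jaw": 1}, {"delta_pos": [0, 0, 0], "rot": [0, 0, 0], "jaw": 1}])

```text
time_s: 22.87
ee_pos: [0.4458, -0.3091, 0.3063]
eef_rot: [2.951, 1.05, 0.013]
wrist_force: [0.5, 0.0, -1.1]
finger_gap: 0.0853
finger_force: 0.0
```

```bash
python3 st.py .46 -.34 .30; python3 - <<'E'
from h import *
b=snap('wrist','w4.png');np.save('c4.npy',b['extrinsics'])
E
```

```text
22.8667 [-1.276 -0.411  1.571  1.817  0.426  1.334 -0.693] [ 0.4458 -0.3091  0.3063]
tilt fix deg tool [ 0.64 -0.27  0.  ] xang 39.17 F [ 0.5  0.  -1.1] [0.08 0.01 0.03] 0.08525203206932808 0.0
move cm [-0.85  3.28  0.66]
```

View pics/w4.png

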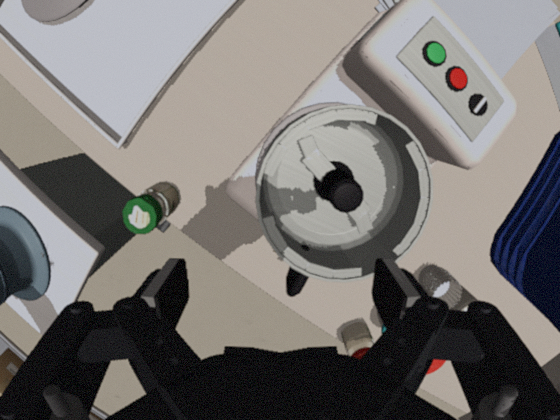

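The wrist view shows the open bowl with the black sleeve's top at about (346,195), blades running upper-left (312,150) to lower-right (365,220), and the lid sitting on the pan at top left. Two joints are at their limits here, so I'll move off gently: lower, with some clockwise turn.

Call:
arm_command(rows=[{"delta_pos": [0, 0, 0], "rot": [0, 0, 4], "jaw": 1}, {"delta_pos": [0, 0, 0.5], "rot": [0, 0, 4], "jaw": 1}, {"delta_pos": [0, 0, 0.5], "rot": [0, 0, 4], "jaw": 1}, {"delta_pos": [0, 0, 0.5], "rot": [0, 0, 4], "jaw": 1}])

```text
time_s: 23.25
ee_pos: [0.4427, -0.3051, 0.2923]
eef_rot: [3.068, 0.629, 0.017]
wrist_force: [0.7, 0.2, 0.5]
finger_gap: 0.0858
finger_force: 0.0
```

```bash
python3 st.py .46 -.34 .28; python3 - <<'E'
from h import *
c=dict(snap('wrist'));c['extrinsics']=np.load('c4.npy')
im=cv2.imread('pics/w4.png')
print(plane(c,346,195,.141,True))
m=(im[160:225,310:380].max(2)<22).astype(np.uint8)
n,l,st,ce=cv2.connectedComponentsWithStats(m)
for i in range(1,n):
  if st[i,4]>60:print(st[i],ce[i]+[310,160])
E
```

```text
23.25 [-1.271 -0.411  1.571  1.848  0.431  1.303 -0.981] [ 0.4427 -0.3051  0.2923]
tilt fix deg tool [ 0.69 -0.49  0.  ] xang 23.18 F [0.7 0.2 0.5] [0.03 0.02 0.  ] 0.08578391722884789 0.0
move cm [0.21 3.87 1.28]
[ 0.48424498 -0.3647709   0.141     ]
[  5   6  40  46 502] [331.8247012 182.7250996]
```

Call:
arm_command(rows=[{"delta_pos": [0.2, 1, 0.7], "rot": [0, 0, 0], "jaw": 1}, {"delta_pos": [0.2, 1, 0.7], "rot": [0, 0, 0], "jaw": 1}, {"delta_pos": [0.2, 1, 0.7], "rot": [0, 0, 0], "jaw": 1}, {"delta_pos": [0.2, 1, 0.7], "rot": [0, 0, 0], "jaw": 1}])

```text
time_s: 23.63
ee_pos: [0.4382, -0.3209, 0.2818]
eef_rot: [3.043, 0.628, 0.049]
wrist_force: [0.1, 0.2, -0.3]
finger_gap: 0.0855
finger_force: 0.0
```

```bash
python3 st.py .484 -.3655 .2; python3 - <<'E'
from h import *
im=cv2.imread('pics/w4.png')
cv2.imwrite('pics/k.png',cv2.resize(im[130:260,270:430],None,fx=4,fy=4,interpolation=cv2.INTER_CUBIC))
E
```

```text
23.6333 [-1.235 -0.411  1.571  1.873  0.447  1.252 -0.958] [ 0.4382 -0.3209  0.2818]
tilt fix deg tool [ 2.29 -1.39  0.  ] xang 23.35 F [ 0.1  0.2 -0.3] [0.05 0.02 0.  ] 0.08551891423494093 0.0
move cm [2.24 5.58 8.47]
```

View pics/k.png

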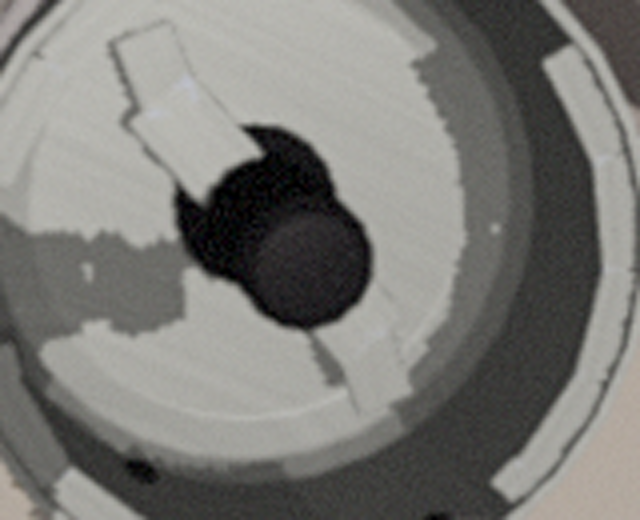

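The crop shows the round sleeve top centred at about (347,196) in the full image, with the blades below it. The arm is still against its limits, so I'll back off towards the pan, go lower, and come in again.

Call:
arm_command(rows=[{"delta_pos": [1, -1.3, 0], "rot": [0, 0, 0], "jaw": 1}, {"delta_pos": [1.9, -2.5, 0], "rot": [0, 0, 0], "jaw": 1}, {"delta_pos": [1.9, -2.5, 0], "rot": [0, 0, 0], "jaw": 1}, {"delta_pos": [1.9, -2.5, 0], "rot": [0, 0, 0], "jaw": 1}, {"delta_pos": [1.9, -2.5, 0], "rot": [0, 0, 0], "jaw": 1}, {"delta_pos": [1.9, -2.5, 0], "rot": [0, 0, 0], "jaw": 1}, {"delta_pos": [1.9, -2.5, 0], "rot": [0, 0, 0], "jaw": 1}, {"delta_pos": [1.9, -2.5, 0], "rot": [0, 0, 0], "jaw": 1}, {"delta_pos": [1.9, -2.5, 0], "rot": [0, 0, 0], "jaw": 1}])

```text
time_s: 24.38
ee_pos: [0.5031, -0.0588, 0.2776]
eef_rot: [3.042, 0.628, 0.049]
wrist_force: [0.5, 0.4, 0.6]
finger_gap: 0.0856
finger_force: 0.0
```

```bash
python3 st.py .53 -.10 .18
```

```text
24.3833 [-1.553 -0.185  1.497  1.952  0.232  1.175 -1.304] [ 0.5031 -0.0588  0.2776]
tilt fix deg tool [ 2.31 -1.38  0.  ] xang 23.36 F [0.5 0.4 0.6] [ 0.01  0.01 -0.02] 0.08558252493779495 0.0
move cm [0.6  4.45 9.97]
```

Call:
arm_command(rows=[{"delta_pos": [0.5, 0, 1], "rot": [1.2, -0.7, -3], "jaw": 1}, {"delta_pos": [0.5, 0, 2], "rot": [1.1, -0.7, -3], "jaw": 1}, {"delta_pos": [0.5, 0, 2], "rot": [0, 0, -3], "jaw": 1}, {"delta_pos": [0.5, 0, 2], "rot": [0, 0, -3], "jaw": 1}, {"delta_pos": [0.5, 0, 2], "rot": [0, 0, -3], "jaw": 1}, {"delta_pos": [0.5, 0, 2], "rot": [0, 0, -3], "jaw": 1}, {"delta_pos": [0.5, 0, 2], "rot": [0, 0, -3], "jaw": 1}, {"delta_pos": [0, 0, 0], "rot": [0, 0, 0], "jaw": 1}])

```text
time_s: 25.05
ee_pos: [0.4788, -0.037, 0.1803]
eef_rot: [2.889, 1.182, 0.05]
wrist_force: [-0.8, -0.7, -0.0]
finger_gap: 0.0853
finger_force: 0.0
```

```bash
python3 st.py .53 -.10 .18
```

```text
25.05 [-1.732 -0.41   1.569  2.113  0.493  1.046 -1.203] [ 0.4788 -0.037   0.1803]
tilt fix deg tool [ 1.74 -1.27  0.  ] xang 44.52 F [-0.8 -0.7 -0. ] [-0.    0.11 -0.01] 0.08534451735967521 0.0
move cm [-0.77  8.07  0.26]
```

```bash
cat > kin.py <<'E'
import numpy as np, itertools
from scipy.spatial.transform import Rotation as R
from scipy.optimize import least_squares
D=np.array([l.split() for l in """-1.3148 .3836 .0439 1.5992 -.0179 1.1612 -.0499 .2249 .6091 .2302 159.9
-.656 .449 1.539 1.775 -.454 1.391 .962 .4419 -.3061 .3289 89.2
-.604 .254 1.336 1.774 -.256 1.333 1.64 .4417 -.3062 .3294 138.7
-.535 .622 1.558 1.707 -.618 1.468 -1.177 .4640 -.3272 .3282 -40.39
-.37 .714 1.375 1.759 -.727 1.305 -1.099 .4808 -.3624 .2258 -40.44
-.333 .758 1.307 1.806 -.785 1.22 -1.065 .4813 -.3646 .1726 -40.48
-.194 .543 1.014 1.801 -.518 1.09 .106 .4823 -.3646 .1726 38.47
-.252 .452 1.093 1.707 -.424 1.24 .056 .4839 -.368 .2638 39.31
-1.444 .181 1.125 1.91 -.177 1.16 -1.133 .4874 .1821 .2603 39.65
-1.111 .551 .833 2.064 -.587 .776 -.799 .493 .1737 .0416 39.31
-1.235 -.411 1.571 1.873 .447 1.252 -.958 .4382 -.3209 .2818 23.35
-1.732 -.41 1.569 2.113 .493 1.046 -1.203 .4788 -.037 .1803 44.52""".split('\n')],float)
def fk(q,p,s):
    a=[R.from_euler('zyzyzyz'[i],s[i]*q[i]+(p[0] if i==0 else p[1] if i==6 else 0)) for i in range(7)]
    z=np.array([0,0,1.]);x=np.array([1.,0,0])
    r=a[0];pos=p[2]*z
    r=r*a[1]*a[2];pos=pos+r.apply(p[3]*z+p[4]*x)
    r=r*a[3];r2=r*a[4];pos=pos+r.apply(p[5]*z+p[6]*x)
    r=r2*a[5];pos=pos+r.apply(p[8]*x)
    r=r*a[6];return pos+r.apply(p[7]*z),r.as_matrix()
def res(p,s):
    o=[]
    for d in D:
        P,M=fk(d[:7],p,s);a=np.radians(d[10]);o+=list((P-d[7:10])*5)+list(M[:,0]-[np.cos(a),np.sin(a),0])
    return np.array(o)
if __name__=='__main__':
    best=[]
    for s1,s3,s5,s7 in itertools.product((1,-1),repeat=4):
        s=[s1,1,s3,1,s5,1,s7]
        for a0 in(0,1.57,3.14,-1.57):
          for c in (0,1.57,3.14,-1.57):
            r=least_squares(res,[a0,c,.3,.4,0,.4,0,.3,0],args=(s,),max_nfev=40);best.append((r.cost,s,r.x))
    best.sort(key=lambda b:b[0])
    for b in best[:3]:print(b[0],b[1],b[2].round(4).tolist())
    b=best[0];print(np.abs(res(b[2],b[1])).reshape(-1,6).max(0))
    np.savez('kin.npz',p=b[2],s=b[1])
E
time timeout 400 python3 kin.py
```

```text
0.014616085219046789 [-1, 1, -1, 1, -1, 1, -1] [-0.0446, 1.5255, 0.4341, 0.4674, -0.0188, 0.5213, -0.0298, 0.4526, -0.012]
0.014616085219046924 [-1, 1, -1, 1, -1, 1, -1] [-0.0446, 1.5255, 0.4341, 0.4674, -0.0188, 0.5213, -0.0298, 0.4526, -0.012]
0.01461608521904695 [-1, 1, -1, 1, -1, 1, -1] [-0.0446, 1.5255, 0.4341, 0.4674, -0.0188, 0.5213, -0.0298, 0.4526, -0.012]
[0.04271658 0.06240379 0.06478206 0.00320212 0.00350837 0.02244891]
real	4m52.692s
user	4m51.688s
sys	0m0.213s
```

```bash
cat > kin2.py <<'E'
from kin import *
s=[-1,1,-1,1,-1,1,-1]
def fk(q,p):
    a=[R.from_euler('zyzyzyz'[i],s[i]*q[i]+(p[0] if i==0 else p[1] if i==6 else 0)) for i in range(7)]
    r=a[0];pos=np.array([0,0,p[2]])+r.apply([p[8],p[9],0])
    r=r*a[1];pos=pos+r.apply([p[10],p[11],p[3]]);r=r*a[2];pos=pos+r.apply([p[4],p[12],0])
    r=r*a[3];pos=pos+r.apply([p[6],p[13],p[5]])
    r=r*a[4];r=r*a[5];pos=pos+r.apply([p[14],p[15],0]);r=r*a[6]
    return pos+r.apply([0,0,p[7]]),r
def res2(p):
    o=[]
    for d in D:
        P,M=fk(d[:7],p);M=M.as_matrix();a=np.radians(d[10]);o+=list((P-d[7:10])*5)+list(M[:,0]-[np.cos(a),np.sin(a),0])
    return np.r_[o,np.array(p[8:])*.003]
LO=np.array([-2.61,-.41,-1.48,0,-1.57,.05,-2.85]);HI=np.array([2.61,2.15,1.57,2.5,4.71,1.97,2.85])
def jac(q,p):
    P,r=fk(q,p);J=np.zeros((6,7))
    for i in range(7):
        e=q.copy();e[i]+=1e-5;P2,r2=fk(e,p);J[:3,i]=(P2-P)/1e-5;J[3:,i]=(r2*r.inv()).as_rotvec()/1e-5
    return J
def step(q,p,dp,drot,n=4,clamp=True):   # tool-frame delta (m, rad), tracked in n sub-steps
    P,r=fk(q,p);tP=P+r.apply(dp);tr=r*R.from_rotvec(drot)
    for k in range(n):
        P,r=fk(q,p);e=np.r_[tP-P,(tr*r.inv()).as_rotvec()]/(n-k)
        q=np.clip(q+np.linalg.pinv(jac(q,p),rcond=1e-3)@e,LO,HI)
    return q
if __name__=='__main__':
    p0=np.load('kin.npz')['p'][:8]
    r=least_squares(res2,np.r_[p0,np.zeros(8)],max_nfev=60);p=r.x
    f=res2(p)[:72].reshape(-1,6);print(r.cost,np.abs(f).max(0)/[5,5,5,1,1,1],p.round(4).tolist());np.save('p.npy',p)
    def run(q,rows):
        for dp,dr in rows:q=step(q,p,np.array(dp)/100,np.radians(dr))
        return q
    # checks against logged moves
    print('turn',run(D[5,:7],[((0,0,0),(0,0,-1.2))]*66).round(3),D[6,:7])
    q=run(D[7,:7],[((1,-1.2,0),(0,0,0)),((2,-2.4,0),(0,0,0))]+[((2.5,-3,0),(0,0,0))]*12+[((2,-2.3,0),(0,0,0))]);print('carry',q.round(3),D[8,:7])
    print('start trip',run(D[0,:7],[((-1.8,-2.7,-1),(0,0,0))]*10+[((-1.8,-2.7,0),(0,0,0))]*18+[((0,0,0),(0,0,7))]*10).round(3),D[1,:7])
E
timeout 300 python3 kin2.py
```

```text
0.0009697417296963196 [0.00022622 0.00030835 0.00017294 0.00320422 0.00351322 0.02423699] [0.0006, 1.5707, 0.301, 0.4923, -0.0011, 0.5078, 0.0007, 0.324, -0.0008, -0.0106, 0.0006, -0.0106, -0.0101, -0.0101, -0.0001, -0.0001]
turn [-0.194  0.542  1.014  1.802 -0.516  1.091  0.11 ] [-0.194  0.543  1.014  1.801 -0.518  1.09   0.106]
carry [-1.399  0.152  1.067  1.913 -0.143  1.156 -1.163] [-1.444  0.181  1.125  1.91  -0.177  1.16  -1.133]
start trip [-1.194 -0.012  1.57   1.837  0.016  1.296  0.512] [-0.656  0.449  1.539  1.775 -0.454  1.391  0.962]
```

```bash
cat > plan.py <<'E'
from kin2 import *
import sys
from multiprocessing import Pool
p=np.load('p.npy')
def stp(q,tP,tr):
    P,r=fk(q,p);e=np.r_[tP-P,(tr*r.inv()).as_rotvec()]
    return q+np.linalg.pinv(jac(q,p))@e
def margin(q): return np.min(np.minimum(q-LO,HI-q))
def tr_(q,T,r,m):
    P,_=fk(q,p);n=max(1,int(np.ceil(np.linalg.norm(T-P)/.03)))
    for k in range(1,n+1):
        q=stp(q,P+(T-P)*k/n,r);m=min(m,margin(q))
        if m<.03:return q,m
    return q,m
def ro(q,r,ang,m):
    P,_=fk(q,p);n=max(1,int(np.ceil(abs(ang)/7)))
    for k in range(1,n+1):
        q=stp(q,P,r*R.from_euler('z',ang*k/n,degrees=True));m=min(m,margin(q))
        if m<.03:break
    return q,r*R.from_euler('z',ang,degrees=True),m
K=np.array([.484,-.3655,.2])
def cand(seed):
    g=np.random.default_rng(seed);q=q0.copy();r=r0;m=9
    W=[];
    for i in range(2):
        w=np.array([g.uniform(.42,.65),g.uniform(-.15,.35),g.uniform(.17,.3)]);a=g.integers(-9,10)*10
        W.append((w.round(2),a));q,m=tr_(q,w.round(2),r,m)
        if m<.03:return -1,W,q
        q,r,m=ro(q,r,a,m)
        if m<.03:return -1,W,q
    q,m=tr_(q,K,r,m)
    if m<.03:return -1,W,q
    qk=q
    q,m=tr_(q,K*[1,1,0]+[0,0,.11],r,m);q,m=tr_(q,K*[1,1,0]+[0,0,.25],r,m)
    if m>.03:q,m=tr_(q,np.array([.5,-.01,.25]),r,m)
    if m>.03:q,m=tr_(q,np.array([.5,-.01,.06]),r,m)
    return m,W,qk
from rig import robot
o=robot.observe();q0=np.array(o['qpos']);q0=np.clip(q0,LO+.031,HI-.031)
r0=R.from_rotvec(o['eef_rot']);M=r0.as_matrix();v=np.cross(M[:,2],[0,0,-1]);r0=R.from_rotvec(v)*r0
if __name__=='__main__':
    import os
    with Pool(os.cpu_count()) as P: L=P.map(cand,range(int(sys.argv[1])),chunksize=4)
    L.sort(key=lambda t:-t[0])
    for l in L[:5]:print(round(l[0],3),l[1],l[2].round(2))
    print(os.cpu_count(),sum(l[0]>0 for l in L))
E
time OMP_NUM_THREADS=1 OPENBLAS_NUM_THREADS=1 timeout 240 python3 plan.py 600
```

```text
-1 [(array([ 0.57, -0.02,  0.18]), np.int64(-80))] [-1.96 -0.45  1.76  2.01  0.51  1.11 -1.22]
-1 [(array([0.54, 0.33, 0.19]), np.int64(60))] [-1.87 -0.4   1.64  2.07  0.46  1.1  -1.25]
-1 [(array([ 0.48, -0.  ,  0.28]), np.int64(-10))] [-1.74 -0.4   1.53  2.05  0.44  1.14 -1.19]
-1 [(array([ 0.44, -0.03,  0.27]), np.int64(70))] [-1.68 -0.39  1.49  2.08  0.43  1.14 -1.18]
-1 [(array([0.64, 0.11, 0.3 ]), np.int64(90))] [-1.89 -0.42  1.66  2.02  0.46  1.13 -1.23]
4 0
real	0m2.485s
user	0m4.561s
sys	0m0.390s
```

```bash
sed -i 's/m<\.03/m<.0/g; s/m>\.03/m>0/g; s/LO+\.031,HI-\.031/LO+.02,HI-.02/; s/    W=\[\];/    W=[];a=g.integers(-9,10)*10;q,r,m=ro(q,r,a,m);W.append(a)\n    if m<0:return -1,W,q/' plan.py
sed -i 's/^    q,m=tr_(q,K,r,m)/    m=9;q,m=tr_(q,K,r,m)/' plan.py
time OMP_NUM_THREADS=1 OPENBLAS_NUM_THREADS=1 timeout 300 python3 plan.py 4000
```

```text
-1 [np.int64(70)] [-1.8  -0.39  1.63  2.08  0.44  1.08 -1.29]
-1 [np.int64(-10)] [-1.79 -0.45  1.6   2.08  0.5   1.11 -1.14]
-1 [np.int64(60)] [-1.8  -0.39  1.63  2.08  0.45  1.08 -1.29]
-1 [np.int64(60)] [-1.8  -0.39  1.63  2.08  0.45  1.08 -1.29]
-1 [np.int64(40)] [-1.8  -0.39  1.63  2.08  0.45  1.08 -1.29]
4 0
real	0m7.015s
user	0m23.061s
sys	0m0.467s
```

```bash
python3 - <<'E'
t=open('plan.py').read()
t=t.replace("    return q+np.linalg.pinv(jac(q,p))@e\n","""    J=jac(q,p);A=np.ones(7,bool);d=np.zeros(7)
    for _ in range(4):
        f=np.zeros(7);f[~A]=d[~A];d=f.copy();d[A]=np.linalg.pinv(J[:,A],rcond=.02)@(e-J[:,~A]@f[~A])
        n=q+d;bad=A&((n<LO)|(n>HI))
        if not bad.any():break
        d[bad]=np.clip(n,LO,HI)[bad]-q[bad];A&=~bad
    return np.clip(q+d,LO,HI)
""").replace("m<.0","m<-1").replace("m<0","m<-1").replace("np.clip(q0,LO+.02,HI-.02)","np.clip(q0,LO,HI)").replace("m>0","m>-1")
t=t.replace("    qk=q\n","    qk=q;P,rr=fk(q,p)\n    if np.linalg.norm(P-K)>.004 or (rr*r.inv()).magnitude()>.03:return -1,W,q\n")
open('plan.py','w').write(t)
E
time OMP_NUM_THREADS=1 OPENBLAS_NUM_THREADS=1 timeout 300 python3 plan.py 2500
```

```text
0.417 [np.int64(90), (array([0.51, 0.25, 0.29]), np.int64(-30)), (array([0.65, 0.17, 0.2 ]), np.int64(-80))] [ 0.31  0.34  0.33  1.75 -0.12  1.07  0.23]
0.412 [np.int64(-70), (array([0.49, 0.01, 0.27]), np.int64(70)), (array([0.61, 0.23, 0.22]), np.int64(30))] [ 0.21  0.35  0.45  1.76 -0.17  1.07 -0.6 ]
0.41 [np.int64(10), (array([0.46, 0.31, 0.29]), np.int64(70)), (array([ 0.62, -0.09,  0.2 ]), np.int64(-60))] [ 0.18  0.35  0.49  1.76 -0.19  1.08 -0.41]
0.409 [np.int64(70), (array([0.44, 0.03, 0.24]), np.int64(40)), (array([0.61, 0.11, 0.17]), np.int64(-80))] [ 0.16  0.36  0.52  1.76 -0.2   1.08 -0.57]
0.395 [np.int64(-10), (array([ 0.43, -0.12,  0.27]), np.int64(60)), (array([0.5 , 0.29, 0.22]), np.int64(-80))] [-0.08  0.43  0.84  1.77 -0.36  1.1   0.61]
4 158
real	2m36.297s
user	10m16.251s
sys	0m0.389s
```

Call:
arm_command(rows=[{"delta_pos": [0, 0, 0], "rot": [0, 0, 7], "jaw": 1}, {"delta_pos": [0, 0, 0], "rot": [0, 0, 7], "jaw": 1}, {"delta_pos": [0, 0, 0], "rot": [0, 0, 7], "jaw": 1}, {"delta_pos": [0, 0, 0], "rot": [0, 0, 7], "jaw": 1}, {"delta_pos": [0, 0, 0], "rot": [0, 0, 7], "jaw": 1}, {"delta_pos": [0, 0, 0], "rot": [0, 0, 7], "jaw": 1}, {"delta_pos": [0, 0, 0], "rot": [0, 0, 7], "jaw": 1}, {"delta_pos": [0, 0, 0], "rot": [0, 0, 7], "jaw": 1}, {"delta_pos": [0, 0, 0], "rot": [0, 0, 7], "jaw": 1}, {"delta_pos": [0, 0, 0], "rot": [0, 0, 7], "jaw": 1}])

```text
time_s: 25.88
ee_pos: [0.4834, -0.0382, 0.1838]
eef_rot: [-3.055, 0.709, -0.069]
wrist_force: [-0.4, -0.4, -0.5]
finger_gap: 0.0852
finger_force: 0.0
```

Call:
arm_command(rows=[{"delta_pos": [-2.1, -1.5, -2], "rot": [0, 0, 0], "jaw": 1}, {"delta_pos": [-2.1, -1.5, -2], "rot": [0, 0, 0], "jaw": 1}, {"delta_pos": [-2.1, -1.5, -2], "rot": [0, 0, 0], "jaw": 1}, {"delta_pos": [0, 0, 0], "rot": [0, 0, 7], "jaw": 1}, {"delta_pos": [0, 0, 0], "rot": [0, 0, 7], "jaw": 1}, {"delta_pos": [0, 0, 0], "rot": [0, 0, 7], "jaw": 1}, {"delta_pos": [0, 0, 0], "rot": [0, 0, 7], "jaw": 1}, {"delta_pos": [0, 0, 0], "rot": [0, 0, 6], "jaw": 1}, {"delta_pos": [0, 0, 0], "rot": [0, 0, 6], "jaw": 1}])

```text
time_s: 26.63
ee_pos: [0.4443, 0.0297, 0.2486]
eef_rot: [-2.736, 1.506, -0.089]
wrist_force: [0.6, 0.0, 0.8]
finger_gap: 0.0853
finger_force: 0.0
```

```bash
python3 st.py .61 .11 .17
```

```text
26.6333 [-0.919 -0.133  0.704  2.111  0.125  1.081 -2.85 ] [0.4443 0.0297 0.2486]
tilt fix deg tool [-2.44 -2.37  0.  ] xang -57.72 F [0.6 0.  0.8] [-0.04  0.04 -0.01] 0.08525897922261974 0.0
move cm [  1.74 -17.94   8.71]
```

```bash
cat > p2.py <<'E'
from plan import *
for a in(-40,-60,-80,-100,-120):
  for W in ([],[[.5,-.1,.22]],[[.55,-.05,.2]]):
    q,r,m=ro(q0,r0,a,9);m=9
    for w in W:q,m=tr_(q,np.array(w),r,m)
    q,m=tr_(q,K,r,m);qk=q;P,rr=fk(q,p);e=np.linalg.norm(P-K)
    q,m2=tr_(q,K*[1,1,0]+[0,0,.11],r,m);q,m2=tr_(q,K*[1,1,0]+[0,0,.25],r,m2)
    q,m2=tr_(q,np.array([.5,-.01,.25]),r,m2);q,m2=tr_(q,np.array([.5,-.01,.06]),r,m2)
    print(a,W,round(m,2),round(m2,2),e.round(3),qk.round(2))
E
OMP_NUM_THREADS=1 python3 p2.py; date; ls -l --time-sort --reverse pics | head -3
```

```text
-40 [] 0.32 0.32 0.001 [-0.17  0.48  0.97  1.77 -0.44  1.12 -0.93]
-40 [[0.5, -0.1, 0.22]] 0.35 0.35 0.001 [-0.15  0.47  0.94  1.77 -0.42  1.12 -0.95]
-40 [[0.55, -0.05, 0.2]] 0.4 0.39 0.001 [-0.13  0.46  0.91  1.77 -0.4   1.11 -0.97]
-60 [] 0.32 0.32 0.001 [-0.18  0.49  0.98  1.77 -0.45  1.12 -0.58]
-60 [[0.5, -0.1, 0.22]] 0.35 0.35 0.001 [-0.16  0.48  0.95  1.77 -0.43  1.12 -0.6 ]
-60 [[0.55, -0.05, 0.2]] 0.39 0.39 0.001 [-0.14  0.46  0.93  1.77 -0.41  1.11 -0.61]
-80 [] 0.32 0.32 0.001 [-0.18  0.49  0.99  1.77 -0.46  1.13 -0.22]
-80 [[0.5, -0.1, 0.22]] 0.35 0.35 0.001 [-0.17  0.48  0.96  1.77 -0.44  1.12 -0.24]
-80 [[0.55, -0.05, 0.2]] 0.39 0.39 0.001 [-0.15  0.47  0.94  1.77 -0.42  1.12 -0.25]
-100 [] 0.31 0.31 0.001 [-0.19  0.5   1.01  1.77 -0.47  1.13  0.13]
-100 [[0.5, -0.1, 0.22]] 0.34 0.34 0.001 [-0.17  0.49  0.98  1.77 -0.44  1.12  0.12]
-100 [[0.55, -0.05, 0.2]] 0.39 0.39 0.001 [-0.16  0.48  0.96  1.77 -0.43  1.12  0.1 ]
-120 [] 0.3 0.3 0.001 [-0.2   0.51  1.02  1.77 -0.47  1.13  0.49]
-120 [[0.5, -0.1, 0.22]] 0.34 0.34 0.001 [-0.18  0.49  0.99  1.77 -0.45  1.13  0.47]
-120 [[0.55, -0.05, 0.2]] 0.38 0.38 0.001 [-0.17  0.48  0.97  1.77 -0.44  1.12  0.46]
Mon Nov 30 04:46:14 UTC 2026ls: unrecognized option '--time-sort'
Try 'ls --help' for more information.
```

Call:
arm_command(rows=[{"delta_pos": [0, 0, 0], "rot": [-2.4, -2.4, 0], "jaw": 1}, {"delta_pos": [0, 0, 0], "rot": [0, 0, -6.5], "jaw": 1}, {"delta_pos": [0, 0, 0], "rot": [0, 0, -6.5], "jaw": 1}, {"delta_pos": [0, 0, 0], "rot": [0, 0, -6.5], "jaw": 1}, {"delta_pos": [0, 0, 0], "rot": [0, 0, -6.5], "jaw": 1}, {"delta_pos": [0, 0, 0], "rot": [0, 0, -6.5], "jaw": 1}, {"delta_pos": [0, 0, 0], "rot": [0, 0, -6.5], "jaw": 1}, {"delta_pos": [0, 0, 0], "rot": [0, 0, -6.5], "jaw": 1}, {"delta_pos": [0, 0, 0], "rot": [0, 0, -6.5], "jaw": 1}, {"delta_pos": [0, 0, 0], "rot": [0, 0, -6], "jaw": 1}])

```text
time_s: 27.47
ee_pos: [0.4446, 0.0289, 0.2494]
eef_rot: [-3.14, -0.018, -0.004]
wrist_force: [0.2, 0.2, 0.0]
finger_gap: 0.0853
finger_force: 0.0
```

```bash
python3 st.py .484 -.3655 .22
```

```text
27.4667 [-1.    -0.096  0.817  2.076  0.076  1.129 -1.776] [0.4446 0.0289 0.2494]
tilt fix deg tool [-0.09 -0.13  0.  ] xang 0.67 F [0.2 0.2 0. ] [-0.02  0.01  0.  ] 0.08530275879476842 0.0
move cm [ 3.47 39.49  2.89]
```

Call:
arm_command(rows=[{"delta_pos": [2, 2, 0.5], "rot": [0, 0, 0], "jaw": 1}, {"delta_pos": [2, 3.5, 0.5], "rot": [0, 0, 0], "jaw": 1}, {"delta_pos": [2, 3.5, 0.5], "rot": [0, 0, 0], "jaw": 1}, {"delta_pos": [1, 4, 0.5], "rot": [0, 0, 0], "jaw": 1}, {"delta_pos": [0, 4, 0], "rot": [0, 0, 0], "jaw": 1}, {"delta_pos": [0, 4, 0], "rot": [0, 0, 0], "jaw": 1}, {"delta_pos": [-1, 4, 0], "rot": [0, 0, 0], "jaw": 1}, {"delta_pos": [-1, 4, 0], "rot": [0, 0, 0], "jaw": 1}, {"delta_pos": [-1, 4, 0], "rot": [0, 0, 0], "jaw": 1}, {"delta_pos": [-1, 3, 0], "rot": [0, 0, 0], "jaw": 1}])

```text
time_s: 28.3
ee_pos: [0.4761, -0.3348, 0.2285]
eef_rot: [3.141, 0.007, 0.002]
wrist_force: [0.3, -0.2, 0.3]
finger_gap: 0.0853
finger_force: 0.0
```

Call:
arm_command(rows=[{"delta_pos": [-1, 2, 0], "rot": [0, 0, 0], "jaw": 1}, {"delta_pos": [0, 0, 0], "rot": [0, 0, 0], "jaw": 1}, {"delta_pos": [0, 0, 0], "rot": [0, 0, 0], "jaw": 1}])

```text
time_s: 28.55
ee_pos: [0.466, -0.3531, 0.2283]
eef_rot: [-3.14, -0.004, -0.002]
wrist_force: [0.2, 0.9, -0.2]
finger_gap: 0.0852
finger_force: 0.0
```

```bash
python3 st.py .484 -.3655 .18; python3 - <<'E'
from h import *
b=snap('wrist','w5.png');f=b['frame'].max(2)
# predicted px of knife top and dark blob near it
E=np.array(b['extrinsics'])
for z in(.141,.057):
    X=E[:3,:3]@np.array([.484,-.3655,z])+E[:3,3];t=np.arctan2(np.hypot(X[0],X[1]),X[2]);d=X[:2]/np.hypot(X[0],X[1])
    print('pred',b['cx']+b['fx']*t*d[0],b['cy']+b['fy']*t*d[1])
E
```

```text
28.55 [-0.221  0.397  0.999  1.798 -0.366  1.147 -0.672] [ 0.466  -0.3531  0.2283]
tilt fix deg tool [-0.07 -0.07  0.  ] xang 0.14 F [ 0.2  0.9 -0.2] [ 0.05 -0.1  -0.01] 0.08522714635195607 0.0
move cm [1.79 1.25 4.83]
pred 296.60304427470214 188.79816819248643
pred 292.3800424678024 170.21993219972046
```

View pics/w5.png

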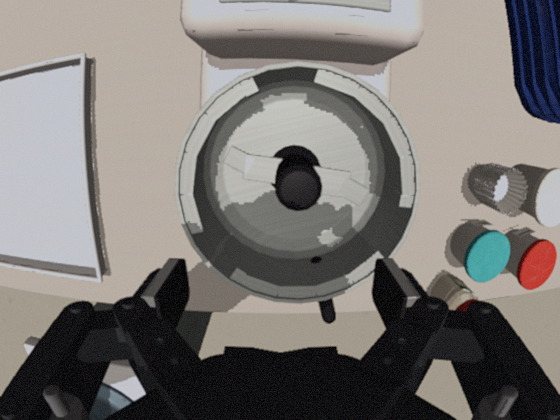

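The sleeve top at (298,188) agrees with the prediction at (297,189) from the earlier view, so its height and place are confirmed from two views. The blades lie along world y, below where the fingers will be.

Call:
arm_command(rows=[{"delta_pos": [0.9, 0.7, 1.5], "rot": [0, 0, 0], "jaw": 1}, {"delta_pos": [0.9, 0.65, 1.5], "rot": [0, 0, 0], "jaw": 1}, {"delta_pos": [0, 0, 1], "rot": [0, 0, 0], "jaw": 1}, {"delta_pos": [0, 0, 0], "rot": [0, 0, 0], "jaw": 1}])

```text
time_s: 28.93
ee_pos: [0.4851, -0.3612, 0.1852]
eef_rot: [-3.136, -0.017, 0.005]
wrist_force: [-0.5, 0.2, -0.5]
finger_gap: 0.0854
finger_force: 0.0
```

```bash
python3 st.py .484 -.3662 .106; python3 - <<'E'
from h import *
a=robot.snapshot('wrist');f=a['frame']
E=np.array(a['extrinsics'])
X=E[:3,:3]@np.array([.484,-.3662,.141])+E[:3,3];t=np.arctan2(np.hypot(X[0],X[1]),X[2]);d=X[:2]/np.hypot(X[0],X[1])
u,v=a['cx']+a['fx']*t*d[0],a['cy']+a['fy']*t*d[1];print('pred',u,v)
u,v=int(u),int(v);g=cv2.cvtColor(f,cv2.COLOR_RGB2GRAY)[v-60:v+60,u-60:u+60]
c=cv2.HoughCircles(cv2.resize(g,None,fx=3,fy=3),cv2.HOUGH_GRADIENT,1,30,param1=60,param2=18,minRadius=50,maxRadius=130)
for x,y,r in c[0][:3]:print(x/3+u-60,y/3+v-60,r/3,plane(a,x/3+u-60,y/3+v-60,.141,True))
E
```

```text
28.9333 [-0.152  0.492  0.938  1.783 -0.443  1.1   -0.621] [ 0.4851 -0.3612  0.1852]
tilt fix deg tool [-0.31  0.17  0.  ] xang 0.61 F [-0.5  0.2 -0.5] [0.01 0.02 0.  ] 0.08538923936646606 0.0
move cm [-0.09  0.54  7.92]
pred 287.88991572210347 234.17535908350823
289.16666 229.83334 27.6 [ 0.48684671 -0.36692654  0.141     ]
287.5 203.16666 30.966667 [ 0.50371189 -0.36560754  0.141     ]
277.83334 223.83334 36.899998 [ 0.49063843 -0.35996947  0.141     ]
```

Call:
arm_command(rows=[{"delta_pos": [0, 0.4, 1], "rot": [0, 0, 0], "jaw": 1}, {"delta_pos": [0, 0, 1.5], "rot": [0, 0, 0], "jaw": 1}, {"delta_pos": [0, 0, 1.5], "rot": [0, 0, 0], "jaw": 1}, {"delta_pos": [0, 0, 1.5], "rot": [0, 0, 0], "jaw": 1}, {"delta_pos": [0, 0, 1.5], "rot": [0, 0, 0], "jaw": 1}, {"delta_pos": [0, 0, 0.7], "rot": [0, 0, 0], "jaw": 1}, {"delta_pos": [0, 0, 0], "rot": [0, 0, 0], "jaw": 0.6}, {"delta_pos": [0, 0, 0], "rot": [0, 0, 0], "jaw": 0.5}, {"delta_pos": [0, 0, 0], "rot": [0, 0, 0], "jaw": 0.5}])

```text
time_s: 29.73
ee_pos: [0.4851, -0.3692, 0.1117]
eef_rot: [-3.141, -0.01, -0.004]
wrist_force: [0.2, 0.6, 0.4]
finger_gap: 0.0516
finger_force: 0.0
```

```bash
python3 st.py .484 -.3662 .106
```

```text
29.7333 [-0.08   0.587  0.864  1.826 -0.535  0.978 -0.552] [ 0.4851 -0.3692  0.1117]
tilt fix deg tool [-0.06 -0.14  0.  ] xang 0.37 F [0.2 0.6 0.4] [-0.01 -0.03 -0.04] 0.05157761769713208 0.0
move cm [-0.11 -0.3   0.57]
```

Call:
arm_command(rows=[{"delta_pos": [-0.1, -0.2, 0.3], "rot": [0, 0, 0], "jaw": 0.5}, {"delta_pos": [0, 0, 0.2], "rot": [0, 0, 0], "jaw": 0.5}, {"delta_pos": [0, 0, 0], "rot": [0, 0, 0], "jaw": 0}, {"delta_pos": [0, 0, 0], "rot": [0, 0, 0], "jaw": 0}, {"delta_pos": [0, 0, 0], "rot": [0, 0, 0], "jaw": 0}, {"delta_pos": [0, 0, 0], "rot": [0, 0, 0], "jaw": 0}, {"delta_pos": [0, 0, 0], "rot": [0, 0, 0], "jaw": 0}])

```text
time_s: 30.32
ee_pos: [0.4841, -0.3667, 0.1065]
eef_rot: [-3.14, -0.011, -0.003]
wrist_force: [-0.2, -0.6, 2.1]
finger_gap: 0.0342
finger_force: 60.2
```

```bash
python3 st.py .484 -.3662 .106
```

```text
30.3167 [-0.08   0.589  0.86   1.834 -0.54   0.968 -0.55 ] [ 0.4841 -0.3667  0.1065]
tilt fix deg tool [-0.09 -0.12  0.  ] xang 0.39 F [-0.2 -0.6  2.1] [-0.  0.  0.] 0.03424809293872843 60.23846667842008
move cm [-0.01 -0.05  0.05]
```

Call:
arm_command(rows=[{"delta_pos": [0, 0, -0.5], "rot": [0, 0, 0], "jaw": 0}, {"delta_pos": [0, 0, -1], "rot": [0, 0, 0], "jaw": 0}, {"delta_pos": [0, 0, -1.5], "rot": [0, 0, 0], "jaw": 0}, {"delta_pos": [0, 0, -1.5], "rot": [0, 0, 0], "jaw": 0}, {"delta_pos": [0, 0, -1.5], "rot": [0, 0, 0], "jaw": 0}, {"delta_pos": [0, 0, -1.5], "rot": [0, 0, 0], "jaw": 0}, {"delta_pos": [0, 0, -1.5], "rot": [0, 0, 0], "jaw": 0}, {"delta_pos": [0, 0, -1.5], "rot": [0, 0, 0], "jaw": 0}, {"delta_pos": [0, 0, -1.5], "rot": [0, 0, 0], "jaw": 0}, {"delta_pos": [0, 0, -1], "rot": [0, 0, 0], "jaw": 0}])

```text
time_s: 31.15
ee_pos: [0.4841, -0.3676, 0.2391]
eef_rot: [-3.141, -0.01, -0.007]
wrist_force: [-0.4, -0.7, -1.7]
finger_gap: 0.0346
finger_force: 60.1
```

Call:
arm_command(rows=[{"delta_pos": [0, 0, -0.5], "rot": [0, 0, 0], "jaw": 0}, {"delta_pos": [0, 0, 0], "rot": [0, 0, 0], "jaw": 0}, {"delta_pos": [0, 0, 0], "rot": [0, 0, 0], "jaw": 0}])

```text
time_s: 31.4
ee_pos: [0.4835, -0.3666, 0.2411]
eef_rot: [-3.139, -0.011, -0.002]
wrist_force: [0.3, 0.4, -2.9]
finger_gap: 0.0343
finger_force: 60.1
```

```bash
python3 st.py .49 -.02 .24;python3 - <<'E'
from h import *
# where did the lid end up (top view): gray disc on the pan
b=snap('top','t2.png');g=cv2.cvtColor(b['frame'],cv2.COLOR_RGB2GRAY)[185:290,160:300]
m=((g>60)&(g<150)).astype(np.uint8);n,l,st,ce=cv2.connectedComponentsWithStats(m)
for i in range(1,n):
    if st[i,4]>300:print(st[i],ce[i]+[160,185],plane(b,*(ce[i]+[160,185]),.032))
E
```

```text
31.4 [-0.183  0.433  0.986  1.73  -0.389  1.19  -0.656] [ 0.4835 -0.3666  0.2411]
tilt fix deg tool [-0.13 -0.09  0.  ] xang 0.39 F [ 0.3  0.4 -2.9] [0.01 0.01 0.03] 0.034342324737864895 60.066737475281116
move cm [  0.88 -34.65   0.19]
[   0    0  140  105 4509] [230.26569084 238.76469284] [0.47745896 0.08684051 0.032     ]
[  16   20   58   58 2392] [204.2132107  233.53010033] [0.49600072 0.17296619 0.032     ]
```

Call:
arm_command(rows=[{"delta_pos": [0.3, -1.5, 0], "rot": [0, 0, 0], "jaw": 0}, {"delta_pos": [0.3, -3, 0], "rot": [0, 0, 0], "jaw": 0}, {"delta_pos": [0.3, -3.5, 0], "rot": [0, 0, 0], "jaw": 0}, {"delta_pos": [0, -3.5, 0], "rot": [0, 0, 0], "jaw": 0}, {"delta_pos": [0, -3.5, 0], "rot": [0, 0, 0], "jaw": 0}, {"delta_pos": [0, -3.5, 0], "rot": [0, 0, 0], "jaw": 0}, {"delta_pos": [0, -3.5, 0], "rot": [0, 0, 0], "jaw": 0}, {"delta_pos": [0, -3.5, 0], "rot": [0, 0, 0], "jaw": 0}, {"delta_pos": [0, -3.5, 0], "rot": [0, 0, 0], "jaw": 0}, {"delta_pos": [0, -3, 0], "rot": [0, 0, 0], "jaw": 0}])

```text
time_s: 32.28
ee_pos: [0.4892, -0.044, 0.2408]
eef_rot: [-3.139, -0.013, 0.0]
wrist_force: [0.5, 0.3, -2.8]
finger_gap: 0.0342
finger_force: 60.5
```

Call:
arm_command(rows=[{"delta_pos": [0, -1.9, 0], "rot": [0, 0, 0], "jaw": 0}, {"delta_pos": [0, -0.5, 0], "rot": [0, 0, 0], "jaw": 0}, {"delta_pos": [0, 0, 0], "rot": [0, 0, 0], "jaw": 0}, {"delta_pos": [0, 0, 0], "rot": [0, 0, 0], "jaw": 0}])

```text
time_s: 32.62
ee_pos: [0.4898, -0.024, 0.2413]
eef_rot: [-3.141, -0.009, -0.001]
wrist_force: [0.3, -0.7, -2.3]
finger_gap: 0.0345
finger_force: 60.5
```

```bash
python3 st.py .49 -.02 .0525
```

```text
32.6167 [-0.967  0.072  0.985  1.996 -0.068  1.106 -1.518] [ 0.4898 -0.024   0.2413]
tilt fix deg tool [-0.03 -0.03  0.  ] xang 0.35 F [ 0.3 -0.7 -2.3] [-0.06  0.   -0.04] 0.03451326368700382 60.535316109017
move cm [ 1.000e-02 -3.900e-01  1.888e+01]
```

Contact is expected at TCP z ≈ 0.0525. I'll go down to about 0.065 first.

Call:
arm_command(rows=[{"delta_pos": [0, 0, 1], "rot": [0, 0, 0], "jaw": 0}, {"delta_pos": [0, 0, 2], "rot": [0, 0, 0], "jaw": 0}, {"delta_pos": [0, 0, 2.5], "rot": [0, 0, 0], "jaw": 0}, {"delta_pos": [0, 0, 2.5], "rot": [0, 0, 0], "jaw": 0}, {"delta_pos": [0, 0, 2.5], "rot": [0, 0, 0], "jaw": 0}, {"delta_pos": [0, 0, 2.5], "rot": [0, 0, 0], "jaw": 0}, {"delta_pos": [0, 0, 2.5], "rot": [0, 0, 0], "jaw": 0}, {"delta_pos": [0, 0, 1.5], "rot": [0, 0, 0], "jaw": 0}, {"delta_pos": [0, 0, 0.5], "rot": [0, 0, 0], "jaw": 0}, {"delta_pos": [0, 0, 0], "rot": [0, 0, 0], "jaw": 0}])

```text
time_s: 33.45
ee_pos: [0.489, -0.0246, 0.0652]
eef_rot: [3.141, 0.006, -0.003]
wrist_force: [0.5, -0.0, -2.3]
finger_gap: 0.0341
finger_force: 60.5
```

```bash
python3 st.py .49 -.02 .0525
```

```text
33.45 [-0.742  0.424  0.821  2.131 -0.448  0.766 -1.2  ] [ 0.489  -0.0246  0.0652]
tilt fix deg tool [0.03 0.12 0.  ] xang 0.21 F [ 0.5 -0.  -2.3] [-0.05  0.01  0.06] 0.03410172179126829 60.51257035927847
move cm [ 0.11 -0.46  1.26]
```

Call:
arm_command(rows=[{"delta_pos": [0, 0, 0.4], "rot": [0, 0, 0], "jaw": 0}, {"delta_pos": [0, 0, 0.3], "rot": [0, 0, 0], "jaw": 0}, {"delta_pos": [0, 0, 0.3], "rot": [0, 0, 0], "jaw": 0}, {"delta_pos": [0, 0, 0.1], "rot": [0, 0, 0], "jaw": 0}, {"delta_pos": [0, 0, 0.1], "rot": [0, 0, 0], "jaw": 0}, {"delta_pos": [0, 0, 0.1], "rot": [0, 0, 0], "jaw": 0}, {"delta_pos": [0, 0, 0], "rot": [0, 0, 0], "jaw": 0}, {"delta_pos": [0, 0, 0], "rot": [0, 0, 0], "jaw": 0}])

```text
time_s: 34.12
ee_pos: [0.4907, -0.0223, 0.054]
eef_rot: [-3.14, -0.011, -0.003]
wrist_force: [0.1, 0.1, -3.0]
finger_gap: 0.0344
finger_force: 60.5
```

```bash
python3 st.py .49 -.02 .0525
```

```text
34.1167 [-0.724  0.444  0.798  2.134 -0.475  0.743 -1.179] [ 0.4907 -0.0223  0.054 ]
tilt fix deg tool [-0.11 -0.11  0.  ] xang 0.4 F [ 0.1  0.1 -3. ] [-0.01 -0.02  0.03] 0.03438597390052825 60.54822834354127
move cm [-0.07 -0.23  0.15]
```

Call:
arm_command(rows=[{"delta_pos": [0, 0, 0.1], "rot": [0, 0, 0], "jaw": 0}, {"delta_pos": [0, 0, 0.1], "rot": [0, 0, 0], "jaw": 0}, {"delta_pos": [0, 0, 0.1], "rot": [0, 0, 0], "jaw": 0}, {"delta_pos": [0, 0, 0], "rot": [0, 0, 0], "jaw": 0}, {"delta_pos": [0, 0, 0], "rot": [0, 0, 0], "jaw": 0}])

```text
time_s: 34.53
ee_pos: [0.4911, -0.0224, 0.0525]
eef_rot: [-3.138, -0.01, -0.002]
wrist_force: [-5.0, 0.9, 13.2]
finger_gap: 0.0342
finger_force: 62.1
```

```bash
python3 st.py .49 -.02 .0525
```

```text
34.5333 [-0.719  0.448  0.794  2.133 -0.481  0.742 -1.174] [ 0.4911 -0.0224  0.0525]
tilt fix deg tool [-0.22 -0.07  0.  ] xang 0.37 F [-5.   0.9 13.2] [0.05 1.   0.04] 0.034177550838808586 62.12032298495615
move cm [-0.11 -0.24 -0.  ]
```

The knife is standing on the pan with 13 N of contact. Release and rise.

Call:
arm_command(rows=[{"delta_pos": [0, 0, -0.1], "rot": [0, 0, 0], "jaw": 0.3}, {"delta_pos": [0, 0, 0], "rot": [0, 0, 0], "jaw": 0.6}, {"delta_pos": [0, 0, 0], "rot": [0, 0, 0], "jaw": 0.9}, {"delta_pos": [0, 0, 0], "rot": [0, 0, 0], "jaw": 0.9}, {"delta_pos": [0, 0, 0], "rot": [0, 0, 0], "jaw": 0.9}, {"delta_pos": [0, 0, -1], "rot": [0, 0, 0], "jaw": 0.9}, {"delta_pos": [0, 0, -2], "rot": [0, 0, 0], "jaw": 0.9}, {"delta_pos": [0, 0, -3], "rot": [0, 0, 0], "jaw": 0.9}, {"delta_pos": [0, 0, -3], "rot": [0, 0, 0], "jaw": 0.9}, {"delta_pos": [0, 0, -3], "rot": [0, 0, 0], "jaw": 0.9}])

```text
time_s: 35.37
ee_pos: [0.49, -0.0232, 0.1732]
eef_rot: [-3.141, -0.009, -0.001]
wrist_force: [1.3, 1.5, 0.3]
finger_gap: 0.0767
finger_force: 0.0
```

Call:
arm_command(rows=[{"delta_pos": [0, 0, -2], "rot": [0, 0, 0], "jaw": 0.9}, {"delta_pos": [0, 0, 0], "rot": [0, 0, 0], "jaw": 0.9}, {"delta_pos": [0, 0, 0], "rot": [0, 0, 0], "jaw": 0.9}, {"delta_pos": [0, 0, 0], "rot": [0, 0, 0], "jaw": 0.9}])

```text
time_s: 35.7
ee_pos: [0.4897, -0.0225, 0.1914]
eef_rot: [-3.139, -0.011, -0.001]
wrist_force: [0.1, -0.2, -0.6]
finger_gap: 0.0768
finger_force: 0.0
```

```bash
python3 st.py; python3 - <<'E'
from h import *
# upright check: knife dark blob seen from scene view, two-view with expected axis
a=snap('scene','s9.png');f=a['frame'];E=np.array(a['extrinsics'])
def pj(X):
    X=E[:3,:3]@np.array(X)+E[:3,3];return a['cx']+a['fx']*X[0]/X[2],a['cy']+a['fy']*X[1]/X[2]
print('top',pj([.491,-.0224,.087]),'foot',pj([.491,-.0224,.003]))
u,v=pj([.491,-.0224,.045]);u,v=int(u),int(v)
m=(f[v-35:v+35,u-30:u+30].max(2)<55).astype(np.uint8);n,l,st,ce=cv2.connectedComponentsWithStats(m)
for i in range(1,n):
    if st[i,4]>60:
        P=(np.argwhere(l==i)[:,::-1]+[u-30,v-35]).astype(np.float32);print(st[i]+[u-30,v-35,0,0,0],cv2.fitEllipse(P))
E
```

```text
35.7 [-0.943  0.175  0.997  2.049 -0.178  1.003 -1.421] [ 0.4897 -0.0225  0.1914]
tilt fix deg tool [-0.14 -0.04  0.  ] xang 0.39 F [ 0.1 -0.2 -0.6] [-0.02  0.08  0.08] 0.07682750566448607 0.0
top (np.float64(274.4191553540312), np.float64(239.04571428496587)) foot (np.float64(274.8288825934712), np.float64(263.5594580969702))
[269 239  14  28 281] ((275.0364685058594, 253.17770385742188), (10.982160568237305, 26.269254684448242), 176.9857940673828)
```

The knife stands upright where expected: the dark blob runs from row 239 to 267 and is vertical. Handing in.

```bash
python3 -c "
from rig import robot
print(robot.hand_in())"
```

```text
the job is handed in; nothing more can be done
None
```

I turned the lid to its stop, lifted it off and set it knob up on the pan, then stood the knife upright beside it and handed in at 35.7 s; the hand-in call returned no verdict.

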